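# Sort bearing rings into the warming pan and slide it onto the hot plate's warming place

## Task

Slide the empty pan along the hot plate, never lifting or tipping it, from the warming place to the middle of the loading place and let go; then put every sound bearing ring flat on the pan's floor and every ring with a casting stub into the reject bin. When all are sorted, slide the loaded pan back to the middle of the warming place, let go, and only then push the hot plate's switch lever fully over to on. Leave the bottle, tub and wrench where they are.

Things in the scene. Friction and masses are not known exactly. Their poses are not given: they have to be found in the camera images.
- hotplate: bench hot plate, fixed: flat grey slab 240 mm deep (x) by 460 mm wide (y), top 30 mm above the bench, on which the pan slides; a 50 mm grey control strip of the same height behind it (+x) carries the switch lever. Origin at bench level under the centre of the slab, x away from the robot, y along the slab
- warm_mark: warming place drawn flat on the slab: dark target of concentric bands, 214 mm across; origin at its centre on the slab's top. It is at one end of the slab, left or right; the pan stands about there at the start
- load_mark: loading place drawn flat on the slab: one thin dark circle, 214 mm across; origin at its centre on the slab's top. It is at the other end of the slab, about 220 mm from the warming place
- pan: round aluminium pan, 0.55 kg, 200 mm across, 50 mm high, wall 5 mm, floor 5 mm thick and about 186 mm across inside; origin under the centre of its floor, z up. One straight black handle points along its own -x (roughly towards the robot): a bar 20 mm wide and 16 mm thick from 100 to 203 mm out, its middle 42 mm above the pan's underside
- ring_1: plain steel bearing ring lying flat: 60 mm outside diameter, 42 mm bore, 40 mm high, 0.12 kg; origin in the middle of the ring (20 mm above its underside), z along its axis. May be absent.
- ring_2: plain steel bearing ring lying flat: 60 mm outside diameter, 42 mm bore, 40 mm high, 0.12 kg; origin in the middle of the ring (20 mm above its underside), z along its axis. May be absent.
- ring_3: plain steel bearing ring lying flat: 60 mm outside diameter, 42 mm bore, 40 mm high, 0.12 kg; origin in the middle of the ring (20 mm above its underside), z along its axis. May be absent.
- ring_4: plain steel bearing ring lying flat: 60 mm outside diameter, 42 mm bore, 40 mm high, 0.12 kg; origin in the middle of the ring (20 mm above its underside), z along its axis. May be absent.
- ring_5: reject bearing ring lying flat: the same 60 mm x 42 mm bore x 40 mm steel ring, but with a casting stub (a block 18 mm wide, 26 mm high) left sticking 25 mm out of its side along its own +x; origin in the middle of the ring (20 mm above its underside), z along its axis; 0.12 kg. May be absent.
- ring_6: reject bearing ring lying flat: the same 60 mm x 42 mm bore x 40 mm steel ring, but with a casting stub (a block 18 mm wide, 26 mm high) left sticking 25 mm out of its side along its own +x; origin in the middle of the ring (20 mm above its underside), z along its axis; 0.12 kg. May be absent.
- reject_bin: fixed open yellow bin, 140 mm (x) by 190 mm (y) outside, 60 mm high, wall and floor 5 mm; origin under its centre, at bench level
- switch (a joint): the hot plate's black toggle lever, rad: near 0 = off (leaning to the slab's -y end), 1.0 = fully on (leaning to the +y end); it swings in the slab's y-z plane and stays where left
- switch_tip (a point): the tip of that lever, 70 mm long, about 100 mm above the bench, on the middle of the control strip
- oil_bottle: bystander: grey oil bottle, 70 mm across, 150 mm high; origin under its base
- grease_tub: bystander: white tub with black lid, 80 mm across, 75 mm high; origin under its base
- wrench: bystander: steel wrench 200 mm long lying on the bench along its own x; origin under its middle
Mind the look-alikes: they are no part of the job. What is shaped like the ring_2 but blue or pink is not meant.

How it is judged (in metres and radians):
On the way, in this order (a step that is already met when the one before it is completed fails the run):
1. the pan stands on the loading place, let go (horizontal distance between pan and load_mark below 0.02 m and contact force between the fingers and pan below 0.3 N), for 0.2 s.
2. sound rings flat in the pan, rings with a stub in the bin (horizontal distance between each of ring_1, ring_2, ring_3, ring_4 and pan below 0.072 m and z of ring_1 in the frame of pan between 0.016 and 0.035 m and angle between the z axis of each of ring_1, ring_2, ring_3, ring_4 and the z axis of pan, either way round below 0.2 rad and z of ring_2 in the frame of pan between 0.016 and 0.035 m and z of ring_3 in the frame of pan between 0.016 and 0.035 m and z of ring_4 in the frame of pan between 0.016 and 0.035 m and x of ring_5 in the frame of reject_bin between -0.065 and 0.065 m and y of ring_5 in the frame of reject_bin between -0.09 and 0.09 m and z of each of ring_5, ring_6 in the frame of reject_bin below 0.075 m and x of ring_6 in the frame of reject_bin between -0.065 and 0.065 m and y of ring_6 in the frame of reject_bin between -0.09 and 0.09 m), for 0.2 s.
3. the loaded pan stands on the warming place, let go (horizontal distance between pan and warm_mark below 0.02 m and contact force between the fingers and pan below 0.3 N and horizontal distance between each of ring_1, ring_2, ring_3, ring_4 and pan below 0.072 m and z of ring_1 in the frame of pan between 0.016 and 0.035 m and angle between the z axis of each of ring_1, ring_2, ring_3, ring_4 and the z axis of pan, either way round below 0.2 rad and z of ring_2 in the frame of pan between 0.016 and 0.035 m and z of ring_3 in the frame of pan between 0.016 and 0.035 m and z of ring_4 in the frame of pan between 0.016 and 0.035 m), for 0.2 s.
4. the switch is fully on (value of joint switch above 0.85 rad), for 0.2 s.
At the end, for the whole second after the job is handed in: The pan stands within 20 mm of the centre of the warming place with every sound ring lying flat on its floor, every ring with a stub is in the reject bin, the switch reads over 0.85 rad, and all is at rest (all of step 2 and horizontal distance between pan and warm_mark below 0.02 m and linear speed of each of pan, ring_1, ring_2, ring_3, ring_4, ring_5, ring_6 below 0.03 m/s and value of joint switch above 0.85 rad); the robot touches nothing.
It fails at once if the pan is lifted more than 12 mm off the slab or tipped by more than about 8 degrees (height (world z) of pan above 0.042 m or angle between pan's own z axis and vertical above 0.14 rad).
It fails at once if the bottle, tub or wrench is moved more than 30 mm (distance of any of oil_bottle, grease_tub, wrench from where it was at the start of the episode above 0.03 m).
Of ring_1, ring_2, ring_3, ring_4, ring_5, ring_6 only 4 to 6 are there at a start; the rules pass over those that are not, and their reading is None.
At some moment in a run one of ring_1, ring_2, ring_3, ring_4, ring_5, ring_6, pan may be knocked a few centimetres aside while the robot is not near it.
It also fails if it takes over 210 s, if anything falls off the work surface, if the arm or the gripper's body presses on something with over 40 N, if the wrist force passes 120 N, or if a joint passes its speed limit or range.

## Robot

A 6-joint arm with a two-finger parallel gripper is mounted at the origin on the work surface. World frame = base frame: x ahead of the robot, y to its left, z up, the work surface at z = 0. Lengths are in mm, angles in rad, forces in N, time in s.
With the tool pointing down it reaches from about 275 to 1000 mm from the base axis. Payload 8.4 kg.
Tool frame: the origin (TCP) lies at the very end of the fingers, on their centre line; the grasp point (between the pads) lies 19 mm behind it; x points along the fingers, y is the direction in which the jaws open and shut, and the axes are right-handed (so a half turn about x gives the same grasp; the last joint's range is limited). The gripper opens to 85 mm and grips with 20 to 120 N. Pads are 22 mm wide; open, the fingers measure 114 mm over their backs; the gripper's body (76 mm by 85 mm) begins 54 mm behind the grasp point. The pads swing forward as they close: fully open they stand 13 mm farther back than shut.
Start: joints at [1.165, 0.353, 1.633, -0, 1.155, -0.002], TCP at [245.571, 574.737, 231.281] pointing down, gripper open.
Joint ranges: [-2.63, 2.63], [-0.92, 2.1], [0.06, 2.66], [-1.3, 4.44], [0, 2.69], [-3.02, 3.02]. Speed limits (rad/s): [2.22, 2.22, 2.79, 3.14, 3.14, 3.14].

## Interface

Orientations are given as a unit quaternion [x, y, z, w].
In Python, from cell import manip, read_camera, job, silhouettes, place_of gives the robot as it stands.
- The arm moves only by the shell command python3 -m pendant 'ROWS'. ROWS is JSON, a list of rows, each a list of 5 numbers: the shift along the tool's x, y, z in cm, then the turn about the tool's x in rad, then the finger opening in cm, from 0 to 8.54. A call has 1 to 12 rows; each row shifts and turns the commanded pose from where the row before left it, along the tool's axes as they then stand; what a row does not reach is not made up. A row lasts 1/10 s, in which the tool goes at most 50 mm and 8.59 degrees, less where a joint would pass 70% of its speed; a pose out of reach is approached as far as the arm can. A call is refused whole if a number of a shift passes 5 or a number of a turn 0.15, either way. A call with a gripper value outside its range is refused whole. The fingers move at their own pace and stop on an object; the grip force is fixed at half the most. Time passes only in rows, so rows that do not move let the fingers close. It gives the time, the measured TCP pose, the force and the opening at its end, in the units of the state.
- manip.read_state(): the state, without advancing time (a new reading comes with each control period).
- read_camera(name): name is "scene" or "top"; returns a dict with "pixels" (384x512x3 uint8, blue, green, red), "K" (3x3 intrinsics, pixels), "xyz" and "attitude" of the camera in the world. Camera axes: x right, y up, looking along -z (the intrinsics and any distortion apply to the point x, -y, -z); pixel columns grow to the right and rows downward; lengths in mm; the calibration is good to about 2 mm. A picture is of the moment at which its call begins. There is no depth.
- job.sign_off(): hands the job in, once; it reports no verdict.
Trained networks look in a picture, given as the dict that the camera call returned (one of the last four; its "shot" number tells which), for a name from the list of things; names that differ only in an ending like _2 or _b are one class to them, and where a whole thing is asked for, a point or a joint stands for the part that bears it (a point fixed in the world has none). Each returns a list of dicts, best first, with "p" (0 to 1); they miss things now and then, are a little off and sometimes report something else, mostly with a low value. They report only what shows in the picture. A call takes as long as a camera call. They do not tell look-alikes from the thing itself.
- silhouettes(thing, picture): "mask" (384x512 bool, what is visible of it).
- place_of(thing, picture): "xyz" ([x, y, z] in mm, in world coordinates, good to about 4 mm: a listed point, or the origin of a listed thing).
The state is a dict: "time": time; "joint_positions": joint angles; "qvel": joint speeds; "joint_torque": joint torques, N m; "position": TCP position; "tool_rot": TCP orientation; "ft_force": force on the tool from outside, world axes, zero at the start; "wrist_torque": the same for the moment, N m; "finger_gap": finger opening in mm.
Only numpy, scipy, OpenCV 4.12 (cv2) and the standard library are available. Lean on these libraries where they do the work, as an engineer would, in place of code of your own. Each camera call takes 0.05 s, during which the arm holds its last target.

## Working session

There is one attempt and no reset: what is moved stays moved. The work goes in short steps, Python scripts to look and compute and a shell command to move; the robot and the scene stay as the last step left them, time stands still between calls to the robot, and variables do not carry over. Pictures are saved under pics/ and viewed, and the job is handed in when it is done.

```bash
ls; mkdir -p pics; cat > h.py <<'E'
import numpy as np, cv2
from scipy.spatial.transform import Rotation as R
from cell import manip, read_camera, job, silhouettes, place_of
def proj(P,c):
    r=R.from_quat(c["attitude"]).as_matrix(); p=r.T@(np.array(P,float)-np.array(c["xyz"]))
    q=np.array(c["K"])@np.array([p[0],-p[1],-p[2]]); return q[:2]/q[2]
def unproj(u,v,z,c):
    r=R.from_quat(c["attitude"]).as_matrix(); d=np.linalg.inv(np.array(c["K"]))@np.array([u,v,1.])
    d=r@np.array([d[0],-d[1],-d[2]]); o=np.array(c["xyz"]); return o+d*(z-o[2])/d[2]
E
python3 - <<'E'
from h import *
for n in ["top","scene"]:
    c=read_camera(n); cv2.imwrite(f"pics/{n}0.png",c["pixels"])
    print(n,{k:v for k,v in c.items() if k!="pixels"})
    for t in ["hotplate","warm_mark","load_mark","pan","ring_1","ring_5","reject_bin","switch_tip","oil_bottle","grease_tub","wrench"]:
        print(t,[(round(d["p"],2),np.round(d["xyz"]).tolist(),np.round(proj(d["xyz"],c)).tolist()) for d in place_of(t,c)])
print(manip.read_state())
E
```

```text
pics
top {'K': array([[366.09568553,   0.        , 259.01065739],
       [  0.        , 366.09568553, 190.20788104],
       [  0.        ,   0.        ,   1.        ]]), 'xyz': array([ 274.85576765,  -16.07084568, 1334.91867811]), 'attitude': array([ 0.08993719, -0.07845236, -0.66107212,  0.74076999]), 'shot': 1}
hotplate [(0.85, [512.0, -229.0, -1.0], [325.0, 220.0]), (0.5, [437.0, -308.0, 25.0], [347.0, 243.0])]
warm_mark []
load_mark [(0.69, [438.0, -312.0, 26.0], [348.0, 242.0])]
pan [(0.71, [588.0, -146.0, 27.0], [305.0, 196.0])]
ring_1 [(0.72, [678.0, 108.0, 25.0], [239.0, 166.0]), (0.59, [284.0, 188.0, 19.0], [203.0, 270.0]), (0.58, [349.0, 317.0, 22.0], [169.0, 247.0]), (0.54, [463.0, 116.0, 23.0], [230.0, 222.0]), (0.53, [847.0, 49.0, 22.0], [260.0, 126.0]), (0.51, [424.0, 229.0, 21.0], [197.0, 229.0]), (0.49, [441.0, 408.0, 20.0], [149.0, 219.0]), (0.46, [578.0, 115.0, 24.0], [234.0, 191.0])]
ring_5 [(0.72, [678.0, 108.0, 25.0], [239.0, 166.0]), (0.59, [284.0, 188.0, 19.0], [203.0, 270.0]), (0.58, [349.0, 317.0, 22.0], [169.0, 247.0]), (0.54, [463.0, 116.0, 23.0], [230.0, 2
[... 2266 characters left out ...]
0], [162.0, 146.0])]
{'time': 1.2, 'joint_positions': array([ 1.16461829e+00,  3.52968244e-01,  1.63341804e+00,  4.54322328e-06,
        1.15520206e+00, -2.36517351e-03]), 'qvel': array([ 0.00114295, -0.00154007,  0.00123659,  0.00088675,  0.0008445 ,
       -0.00180887]), 'joint_torque': array([-1.93323071e-04, -6.05198550e+01, -3.42437696e+01, -3.63420440e-04,
        1.39916774e-03, -4.95170173e-05]), 'position': array([245.55545846, 574.73347845, 231.29308297]), 'tool_rot': array([ 0.14180378,  0.69274365, -0.1418002 ,  0.69274139]), 'ft_force': array([ 0.24190662,  0.46285288, -0.28160167]), 'wrist_torque': array([ 0.00600641, -0.04709814, -0.00336968]), 'finger_gap': 85.01827157705084}
```

```bash
python3 - <<'E'
import cv2
for n in ["top","scene"]:
    a=cv2.imread(f"pics/{n}0.png")
    cv2.imwrite(f"pics/{n}0v.png",cv2.resize(a,(800,600),interpolation=cv2.INTER_CUBIC))
E
```

```text
(no output)
```

View pics/top0v.png

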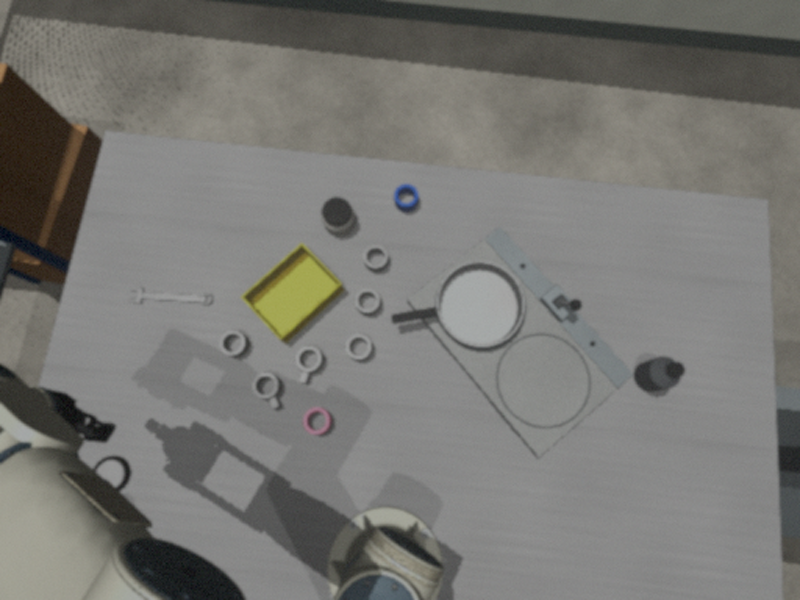

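View pics/scene0v.png

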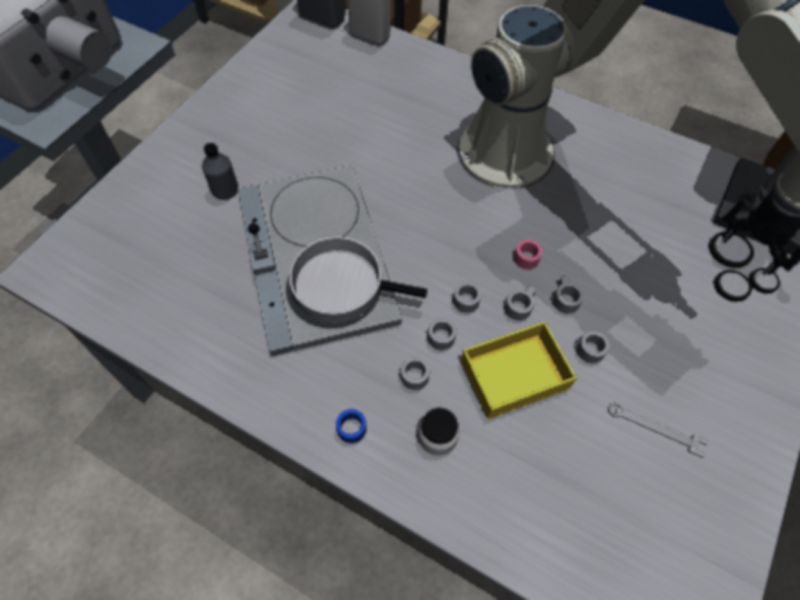

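The top view shows these things (800x600 view pixels, also confirmed in the scene view):
- **Sound rings, grey with no stub:** (376,258), (368,301), (359,347) and (233,344).
- **Stub rings:** (309,360) and (267,385).
- **Look-alikes to leave:** pink (318,421) and blue (406,197).
- **Pan:** (480,305). It stands at the lever-on (+y) end of the slab; the loading circle is at (543,380).

Next I'll measure the pan more exactly.

```bash
cat >> h.py <<'E'
def top_rot(s=None):
    s=s or manip.read_state(); return R.from_quat(s["tool_rot"]).as_matrix(), np.array(s["position"])
def plan(goal, jaw_deg=None):
    """print tool-axis shift (cm) to goal TCP from current; jaw_deg = world dir of tool y"""
    M,p=top_rot(); d=M.T@(np.array(goal)-p)/10
    y=np.degrees(np.arctan2(M[1,1],M[0,1]))
    print("tcp",np.round(p,1),"tool-y yaw",round(y,1),"tilt",np.round(M[:,0],3))
    if jaw_deg is not None:
        t=(y-jaw_deg+90)%180-90   # +turn about down axis lowers yaw
        print("turn needed (rad about tool x)",round(np.radians(t),3), "full",round(np.radians((y-jaw_deg+180)%360-180),3),"j6",round(manip.read_state()["joint_positions"][5],2))
        for nm,tt in (("half",t),("full",(y-jaw_deg+180)%360-180)):
            r=R.from_euler('x',np.radians(tt)).as_matrix(); print(nm,"shift after turn (cm)",np.round(r.T@d,2))
    print("shift now (cm)",np.round(d,2))
E
python3 - <<'E'
from h import *
for n in ["top","scene"]:
    c=read_camera(n)
    m=silhouettes("pan",c)[0]; mm=m["mask"].astype(np.uint8); print(n,m["p"],mm.sum())
    # erode to separate handle
    k=cv2.getStructuringElement(cv2.MORPH_ELLIPSE,(21,21))
    body=cv2.morphologyEx(mm,cv2.MORPH_OPEN,k); h=mm&~cv2.dilate(body,np.ones((5,5),np.uint8))
    nn,l,st,ce=cv2.connectedComponentsWithStats(h)
    i=1+np.argmax(st[1:,4]); print("handle comp",st[i],ce[i],unproj(*ce[i],76,c))
    ys,xs=np.nonzero(l==i); W=np.array([unproj(x,y,78,c)[:2] for x,y in zip(xs,ys)])
    cc=W.mean(0);u=np.linalg.svd(W-cc)[2][0]; print("axis",u,np.degrees(np.arctan2(u[1],u[0])),"mean",cc, "extent",np.ptp((W-cc)@u))
    r=c["pixels"].copy(); r[mm>0,2]=255
    y,x=map(int,(ce[i][1],ce[i][0])); 
    cv2.imwrite(f"pics/pan_{n}.png",np.hstack([cv2.resize(q[y-60:y+60,x-60:x+100],None,fx=2.5,fy=2.5) for q in (r,c["pixels"])]))
    p=place_of("pan",c)[0]["xyz"]; print("pan",p)
    for a in silhouettes("ring_1",c)[:9]:
        pass
E
```

```text
top 0.67 4938
handle comp [ 261  146   90   53 1149] [310.09747607 170.20626632] [ 673.61177846 -151.45133934   76.        ]
axis [ 0.47385241 -0.88060428] -61.71534297881644 mean [ 673.42875944 -151.6220694 ] extent 314.63638974857747
pan [586.4, -149.0, 25.8]
scene 0.6 2801
handle comp [247 179  27  12 181] [259.75690608 184.68508287] [539.95552893   4.72069771  76.        ]
axis [-0.28267328  0.95921625] 106.41981918173661 mean [541.03160491   5.23296592] extent 92.05407283193728
pan [587.2, -146.7, 28.2]
```

```bash
cat >> h.py <<'E'
def circ(img,c,xy,z,r,col,s=1,off=(0,0)):
    pts=[(proj([xy[0]+r*np.cos(t),xy[1]+r*np.sin(t),z],c)-off)*s for t in np.linspace(0,2*np.pi,60)]
    cv2.polylines(img,[np.int32(np.round(pts))],True,col,1,cv2.LINE_AA)
def line(img,c,A,B,col,s=1,off=(0,0)):
    a,b=[tuple(int(round(v)) for v in (proj(P,c)-off)*s) for P in (A,B)]; cv2.line(img,a,b,col,1,cv2.LINE_AA)
E
python3 - <<'E'
from h import *
out=[]
ctr=np.array([586.8,-148]);L=np.array([439,-311]); yaw=np.radians(106.5)
for n in ["top","scene"]:
    c=read_camera(n); s=4
    o=np.array([240,140]) if n=="top" else np.array([150,100])
    w,h=(150,140) 
    im=cv2.resize(c["pixels"][o[1]:o[1]+h,o[0]:o[0]+w],None,fx=s,fy=s,interpolation=cv2.INTER_CUBIC)[:, :]
    circ(im,c,ctr,80,100,(0,0,255),s,o); circ(im,c,L,30,107,(0,255,0),s,o); circ(im,c,ctr,30,100,(255,0,0),s,o)
    d=np.array([np.cos(yaw),np.sin(yaw)])
    line(im,c,[*(ctr+100*d),80],[*(ctr+203*d),80],(0,255,255),s,o)
    out.append(cv2.resize(im,(400,373)))
cv2.imwrite("pics/fit1.png",np.hstack(out))
E
```

```text
(no output)
```

View pics/fit1.png

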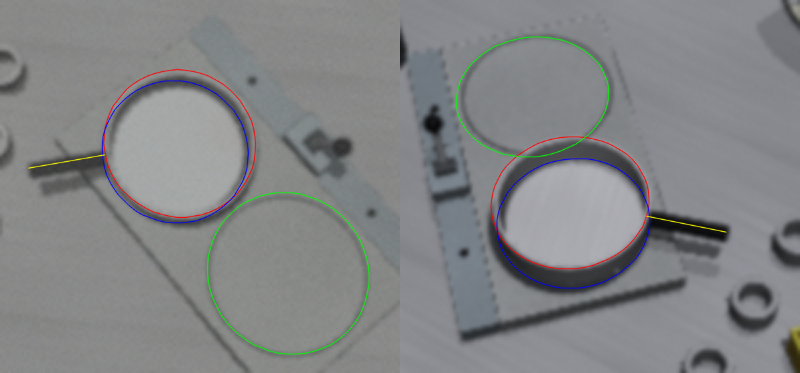

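```bash
python3 -c "
from h import *
plan([544,-4,131],16.5)"
```

```text
tcp [245.6 574.7 231.3] tool-y yaw 66.9 tilt [ 0.  0. -1.]
turn needed (rad about tool x) 0.879 full 0.879 j6 -0.0
half shift after turn (cm) [10.03 12.17 63.97]
full shift after turn (cm) [10.03 12.17 63.97]
shift now (cm) [ 10.03 -41.49  50.18]
```

```bash
python3 -m pendant '[[0,0,0,0.147,8.5],[0,0,0,0.147,8.5],[0,0,0,0.147,8.5],[0,0,0,0.147,8.5],[0,0,0,0.147,8.5],[0,0,0,0.144,8.5],[0,0.9,4.8,0,6],[0,0.9,4.8,0,6],[0,0.9,4.8,0,6],[0,0.9,4.8,0,6],[0,0.9,4.8,0,6],[0,0.9,4.8,0,6]]'; python3 -c "
from h import *
plan([544,-4,131],16.5)"
```

```text
time: 2.9
position: [379.7, 312.3, 231.5]
tool_rot: [0.423, 0.567, -0.423, 0.567]
ft_force: [0.8, 0.5, -0.5]
finger_gap: 59.8
tcp [379.7 312.3 231.5] tool-y yaw 16.5 tilt [ 0.001  0.    -1.   ]
turn needed (rad about tool x) 0.0 full 0.0 j6 0.4
half shift after turn (cm) [10.05  6.76 34.99]
full shift after turn (cm) [10.05  6.76 34.99]
shift now (cm) [10.05  6.75 34.99]
```

```bash
python3 -m pendant '[[0,0.9,4.6,0,6],[0,0.9,4.6,0,6],[0,0.9,4.6,0,6],[0,0.9,4.6,0,6],[0,0.9,4.6,0,6],[1,0.9,4.6,0,6],[3,0.7,3.7,0,6],[3,0.5,3.5,0,6],[3,0.2,0.2,0,6],[0,0,0,0,6],[0,0,0,0,6]]'; python3 - <<'E'
from h import *
plan([544,-4,54],16.5)
c=read_camera("scene"); im=c["pixels"][110:260,150:350]; cv2.imwrite("pics/g1.png",cv2.resize(im,(800,600),interpolation=cv2.INTER_CUBIC))
E
```

```text
time: 4.0
position: [543.4, -2.2, 131.5]
tool_rot: [0.423, 0.567, -0.423, 0.566]
ft_force: [-0.1, 0.5, -0.1]
finger_gap: 59.9
tcp [543.4  -2.2 131.5] tool-y yaw 16.5 tilt [-0.001  0.    -1.   ]
turn needed (rad about tool x) -0.0 full -0.0 j6 -0.29
half shift after turn (cm) [7.75 0.01 0.2 ]
full shift after turn (cm) [7.75 0.01 0.2 ]
shift now (cm) [7.75 0.01 0.2 ]
```

View pics/g1.png

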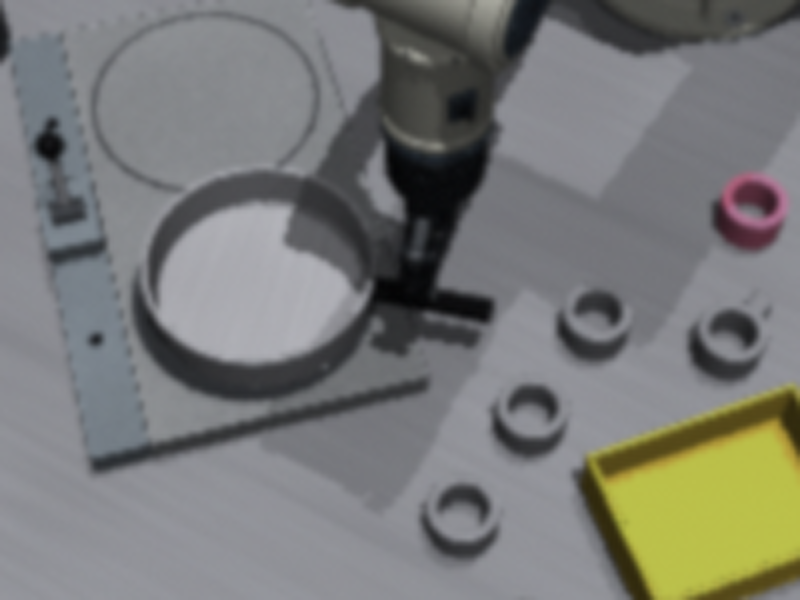

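The gripper is over the handle at (430,300) in the crop, so I'll descend and close.

```bash
python3 -m pendant '[[2.5,0,0,0,6],[2.5,0,0,0,6],[2.5,0,0,0,6],[0.2,0,0,0,6],[0,0,0,0,6],[0,0,0,0,4],[0,0,0,0,3],[0,0,0,0,2],[0,0,0,0,1],[0,0,0,0,1],[0,0,0,0,1],[0,0,0,0,1]]'; python3 - <<'E'
from h import *
plan([544-147.8,-4-163,54])
c=read_camera("top"); print(place_of("pan",c)[0])
E
```

```text
time: 5.25
position: [544.2, -2.3, 55.4]
tool_rot: [0.423, 0.566, -0.423, 0.567]
ft_force: [-2.6, 0.8, 9.0]
finger_gap: 18.5
tcp [544.2  -2.3  55.4] tool-y yaw 16.5 tilt [ 0.001  0.    -1.   ]
shift now (cm) [  0.13 -18.87  11.59]
{'xyz': [586.3, -147.4, 21.8], 'p': 0.69}
```

```bash
python3 -m pendant '[[-0.05,0,0,0,1],[0,0,0,0,1],[0,-0.2,0.1,0,1],[0,-0.5,0.3,0,1],[0,-0.9,0.55,0,1],[0,-0.9,0.55,0,1]]'
```

```text
time: 5.95
position: [525.7, -23.6, 55.5]
tool_rot: [0.424, 0.566, -0.422, 0.568]
ft_force: [3.7, 4.0, 3.9]
finger_gap: 19.0
```

```bash
python3 -m pendant '[[0,-1.4,0.86,0,1],[0,-1.5,0.92,0,1],[0,-1.5,0.92,0,1],[0,-1.5,0.92,0,1],[0,-1.5,0.92,0,1],[0,-1.5,0.92,0,1],[0,-1.5,0.92,0,1],[0,-1.5,0.92,0,1],[0,-1.5,0.92,0,1],[0,-1.2,0.8,0,1],[0,-0.6,0.4,0,1],[0,0,0,0,1]]'; python3 - <<'E'
from h import *
plan([544-147.8,-4-163,55.5])
for n in ["top","scene"]:
    c=read_camera(n)
    for t in ["pan","load_mark","warm_mark","hotplate"]: print(n,t,[(round(d["p"],2),d["xyz"]) for d in place_of(t,c)][:2])
    cv2.imwrite(f"pics/s_{n}.png",c["pixels"])
E
```

```text
time: 7.15
position: [405.7, -158.4, 55.5]
tool_rot: [0.423, 0.566, -0.423, 0.567]
ft_force: [-0.5, -4.1, 5.5]
finger_gap: 18.6
tcp [ 405.7 -158.4   55.5] tool-y yaw 16.5 tilt [ 0.002 -0.001 -1.   ]
shift now (cm) [-0.   -1.16  0.55]
top pan [(0.8, [446.8, -303.1, 25.7])]
top load_mark []
top warm_mark [(0.94, [587.6, -152.6, 28.4])]
top hotplate [(0.77, [513.5, -229.5, 0.5])]
scene pan [(0.75, [449.0, -303.8, 31.2])]
scene load_mark []
scene warm_mark [(0.75, [592.6, -155.8, 31.5]), (0.58, [571.8, 285.1, -0.9])]
scene hotplate [(0.61, [511.3, -227.3, 1.4])]
```

```bash
python3 -m pendant '[[0,-0.5,0.25,0,1],[0,-0.4,0.2,0,1],[0,0,0,0,1],[0,0,0,0,1],[0,0,0,0,2.5],[0,0,0,0,4],[0,0,0,0,6],[0,0,0,0,6],[0,0,0,0,6],[-2,0,0,0,6],[-4,0,0,0,6],[-5,0,0,0,6]]'; python3 - <<'E'
from h import *
for n in ["top","scene"]:
    c=read_camera(n)
    for t in ["pan","warm_mark","ring_1"]: print(n,t,[(round(d["p"],2),d["xyz"]) for d in place_of(t,c)][:9])
    cv2.imwrite(f"pics/t_{n}.png",cv2.resize(c["pixels"],(800,600),interpolation=cv2.INTER_CUBIC))
E
```

```text
time: 8.85
position: [396.2, -163.6, 164.7]
tool_rot: [0.423, 0.568, -0.423, 0.565]
ft_force: [1.6, -0.2, 0.5]
finger_gap: 60.2
top pan []
top warm_mark [(0.88, [592.3, -152.3, 29.2])]
top ring_1 [(0.72, [352.4, 314.8, 23.7]), (0.7, [286.1, 187.1, 19.1]), (0.66, [575.6, 114.1, 22.3]), (0.64, [441.2, 407.9, 21.0]), (0.53, [424.7, 227.8, 19.4]), (0.52, [460.0, 120.8, 22.8]), (0.5, [844.9, 48.5, 21.5]), (0.45, [682.1, 106.4, 20.2])]
scene pan [(0.93, [442.9, -306.5, 27.0])]
scene warm_mark [(0.83, [593.9, -155.5, 29.9])]
scene ring_1 [(0.83, [423.9, 227.7, 16.7]), (0.77, [682.3, 104.8, 23.7]), (0.75, [291.2, 188.0, 19.5]), (0.69, [463.9, 119.4, 19.6]), (0.69, [846.7, 54.1, 18.2]), (0.62, [569.0, 107.0, 21.0]), (0.61, [352.0, 313.5, 20.0]), (0.6, [440.9, 403.3, 20.5])]
```

View pics/t_top.png

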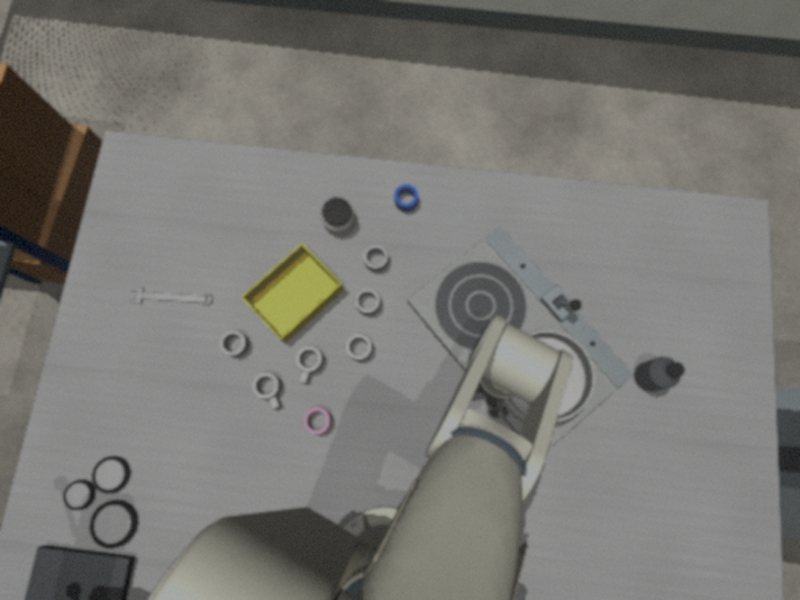

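View pics/t_scene.png

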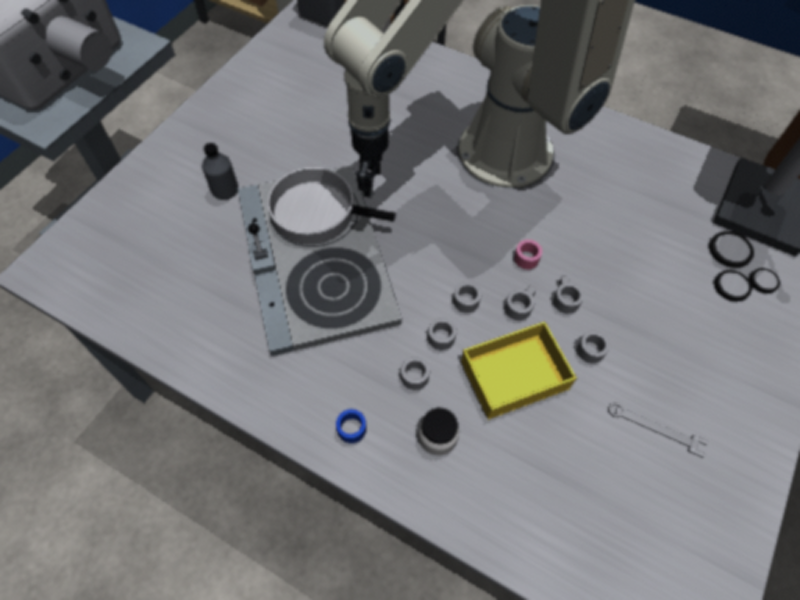

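```bash
cat >> h.py <<'E'
SL={}
def pick(ring,th):
    d=np.array([np.cos(np.radians(th)),np.sin(np.radians(th))]); return np.array(ring)[:2]-25.5*d
def put(P,th,r=54):
    d=np.array([np.cos(np.radians(th)),np.sin(np.radians(th))]); return np.array(P)[:2]+(r-25.5)*d
def looks(thing,near=None,n=2,tol=40):
    o=[]
    for i in range(n):
        for cam in ("top","scene"):
            c=read_camera(cam)
            for d in place_of(thing,c):
                x=np.array(d["xyz"])
                if near is None or np.hypot(*(x[:2]-np.array(near)[:2]))<tol: o.append(x)
    o=np.array(o); 
    if len(o): print(thing,len(o),"mean",o.mean(0).round(1),"sd",o.std(0).round(1))
    else: print(thing,"none")
    return o
E
python3 -c "
from h import *
plan([487,125,150],16.5)"
```

```text
tcp [ 396.7 -163.8  163.5] tool-y yaw 16.5 tilt [-0.003  0.001 -1.   ]
turn needed (rad about tool x) 0.0 full 0.0 j6 -0.68
half shift after turn (cm) [  1.35  16.86 -25.12]
full shift after turn (cm) [  1.35  16.86 -25.12]
shift now (cm) [  1.35  16.86 -25.12]
```

```bash
python3 -m pendant '[[0,2.4,-3.6,0,2.5],[0,2.4,-3.6,0,2.5],[0,2.4,-3.6,0,2.5],[0,2.4,-3.6,0,2.5],[0,2.4,-3.6,0,2.5],[0.6,2.4,-3.6,0,2.5],[0.7,2.4,-3.5,0,2.5],[0,0,0,0,2.5],[0,0,0,0,2.5]]'; python3 - <<'E'
from h import *
a=looks("ring_1",(462.5,118),2)
looks("pan",(440,-307),2); looks("warm_mark",(590,-153),2); looks("hotplate",(512,-229))
plan([*pick(a.mean(0),196.5),60],16.5)
for n in ["top","scene"]:
    c=read_camera(n); cv2.imwrite(f"pics/u_{n}.png",cv2.resize(c["pixels"],(800,600),interpolation=cv2.INTER_CUBIC))
E
```

```text
time: 10.15
position: [486.5, 124.7, 150.2]
tool_rot: [0.421, 0.568, -0.423, 0.566]
ft_force: [-0.2, 0.5, -0.0]
finger_gap: 24.8
ring_1 2 mean [464.8 117.8  18.2] sd [0.9 0.8 0.2]
pan 3 mean [ 441.6 -311.    27. ] sd [1.8 2.4 2.2]
warm_mark 3 mean [ 593.5 -155.    27.8] sd [1.6 2.1 0. ]
hotplate 3 mean [ 5.122e+02 -2.285e+02 -1.000e-01] sd [0.8 0.4 1. ]
tcp [487.5 124.2 151.8] tool-y yaw 16.5 tilt [ 0.  0. -1.]
turn needed (rad about tool x) -0.0 full -0.0 j6 -0.04
half shift after turn (cm) [ 9.18  0.18 -0.04]
full shift after turn (cm) [ 9.18  0.18 -0.04]
shift now (cm) [ 9.18  0.18 -0.04]
```

View pics/u_top.png

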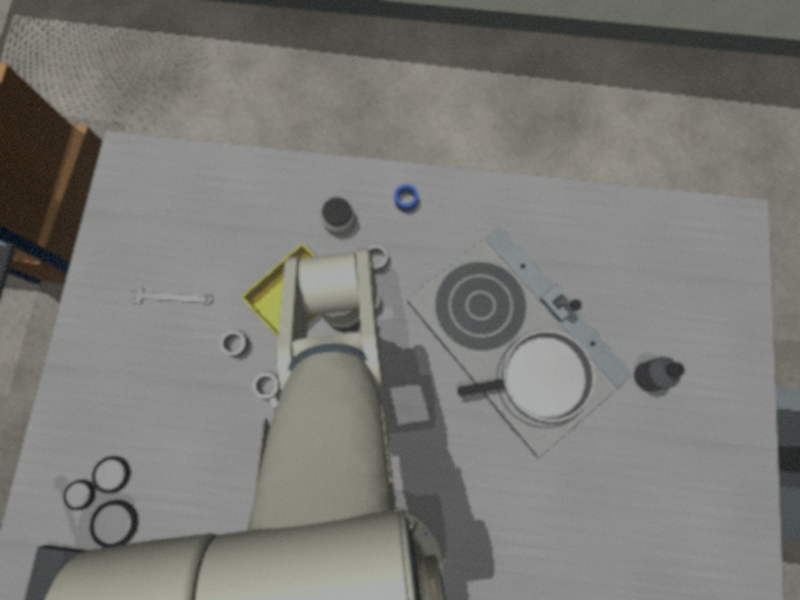

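View pics/u_scene.png

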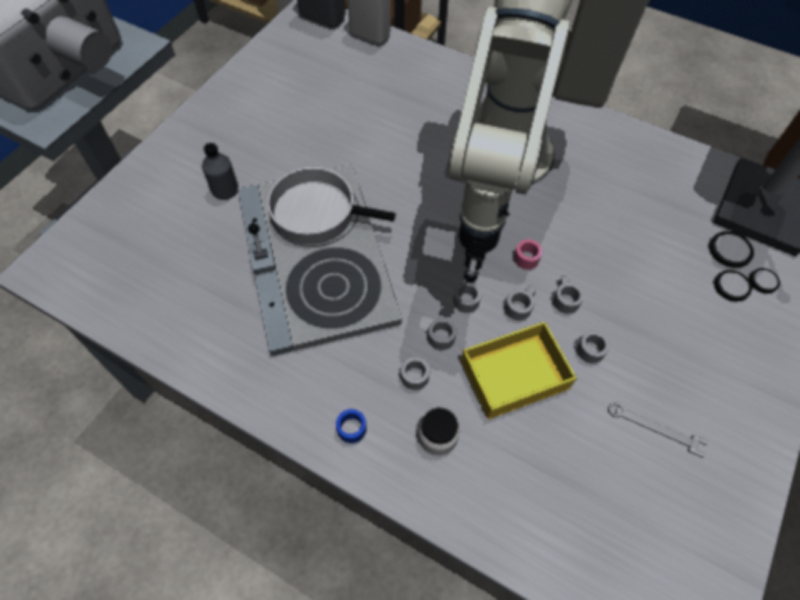

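The pan sits inside the loading circle, which shows all round it at (548,378) in the top view. The ring under the gripper is the plain grey one at scene (468,296); the earlier enlarged crop showed no stub. I'll pick it up by its wall.

```bash
python3 -m pendant '[[4.5,0.15,0,0,2.5],[4.5,0,0,0,2.5],[3,0,0,0,2.5],[2.2,0,0,0,2.5],[0,0,0,0,2.5],[0,0,0,0,1.5],[0,0,0,0,0.5],[0,0,0,0,0.5],[0,0,0,0,0.5],[-1,0,0,0,0.5],[-4,0,0,0,0.5],[-5,0,0,0,0.5]]'
```

```text
time: 13.05
position: [487.4, 124.2, 110.2]
tool_rot: [0.422, 0.567, -0.424, 0.566]
ft_force: [1.6, -0.6, -0.7]
finger_gap: 9.8
```

```bash
python3 - <<'E'
from h import *
c=read_camera("scene"); cv2.imwrite("pics/v.png",cv2.resize(c["pixels"][120:270,240:440],(800,600),interpolation=cv2.INTER_CUBIC))
plan([*put((441.5,-310),196.5),150],16.5)
E
```

```text
tcp [492.2 125.4 118.5] tool-y yaw 16.5 tilt [ 0.008  0.002 -1.   ]
turn needed (rad about tool x) 0.0 full 0.0 j6 -0.04
half shift after turn (cm) [ -3.29 -20.05  40.31]
full shift after turn (cm) [ -3.29 -20.05  40.31]
shift now (cm) [ -3.29 -20.05  40.31]
```

View pics/v.png

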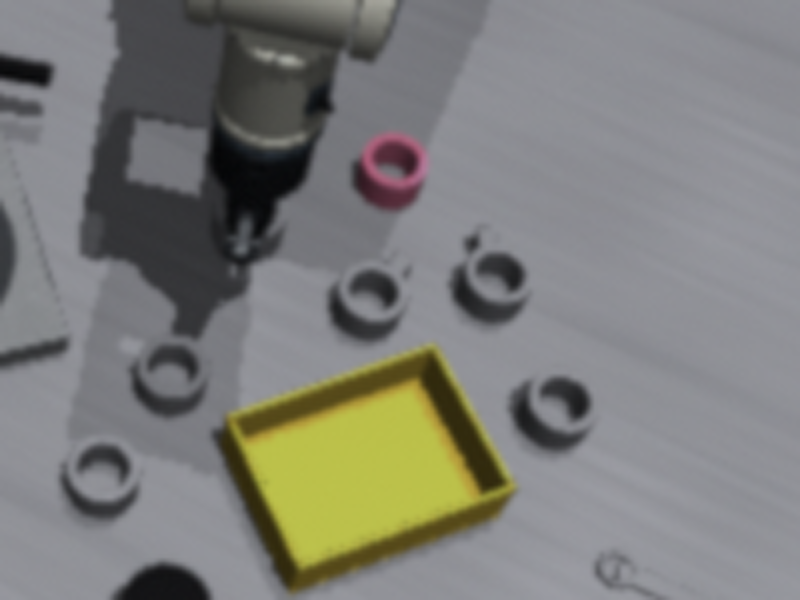

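```bash
python3 -m pendant '[[-2,-2,4,0,0.5],[-2,-2,4,0,0.5],[0,-2,4,0,0.5],[0,-2,4,0,0.5],[0,-2,4,0,0.5],[0,-2,4,0,0.5],[0,-2,4,0,0.5],[0,-2,4,0,0.5],[0,-2,4,0,0.5],[0,-2,4,0,0.5],[0,0,0,0,0.5],[0,0,0,0,0.5]]'; python3 - <<'E'
from h import *
plan([*put((441.5,-310),196.5),44],16.5)
c=read_camera("scene"); cv2.imwrite("pics/w.png",cv2.resize(c["pixels"][80:230,120:320],(800,600),interpolation=cv2.INTER_CUBIC))
E
```

```text
time: 14.3
position: [410.3, -316.4, 150.2]
tool_rot: [0.424, 0.566, -0.424, 0.566]
ft_force: [0.3, 0.3, -0.9]
finger_gap: 9.6
tcp [ 410.3 -316.4  150.2] tool-y yaw 16.4 tilt [ 0.  0. -1.]
turn needed (rad about tool x) -0.002 full -0.002 j6 -0.95
half shift after turn (cm) [10.62  0.32  0.27]
full shift after turn (cm) [10.62  0.32  0.27]
shift now (cm) [10.62  0.32  0.27]
```

View pics/w.png

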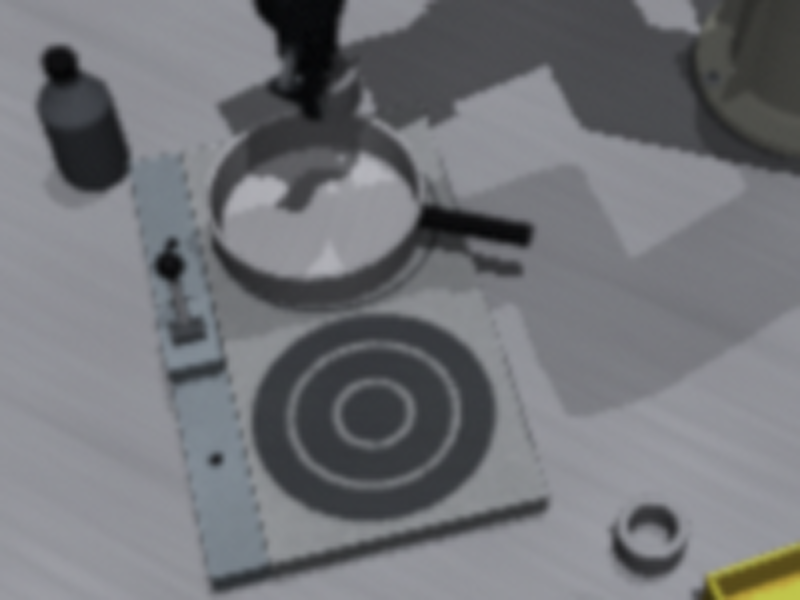

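```bash
python3 -m pendant '[[3.5,0.3,0.25,0,0.5],[3,0,0,0,0.5],[2.5,0,0,0,0.5],[1.4,0,0,0,0.5],[0.1,0,0,0,0.5],[0,0,0,0,0.5],[0,0,0,0,1.5],[0,0,0,0,2.5],[0,0,0,0,2.5],[-2,0,0,0,2.5],[-4,0,0,0,2.5],[-5,0,0,0,2.5]]'; python3 - <<'E'
from h import *
a=looks("ring_1",(682,105.5),2)
plan([*pick(a.mean(0),16.5),150],16.5)
c=read_camera("scene"); cv2.imwrite("pics/x.png",cv2.resize(c["pixels"][80:230,120:320],(800,600),interpolation=cv2.INTER_CUBIC))
E
```

```text
time: 15.55
position: [413.2, -316.4, 154.7]
tool_rot: [0.423, 0.568, -0.423, 0.565]
ft_force: [1.2, -0.4, 0.2]
finger_gap: 24.8
ring_1 3 mean [681.  106.   21.2] sd [2.3 2.  0.8]
tcp [ 413.5 -316.6  153.4] tool-y yaw 16.5 tilt [-0.002  0.002 -1.   ]
turn needed (rad about tool x) -0.0 full -0.0 j6 -0.94
half shift after turn (cm) [  0.36  35.09 -32.93]
full shift after turn (cm) [  0.36  35.09 -32.93]
shift now (cm) [  0.36  35.09 -32.93]
```

View pics/x.png

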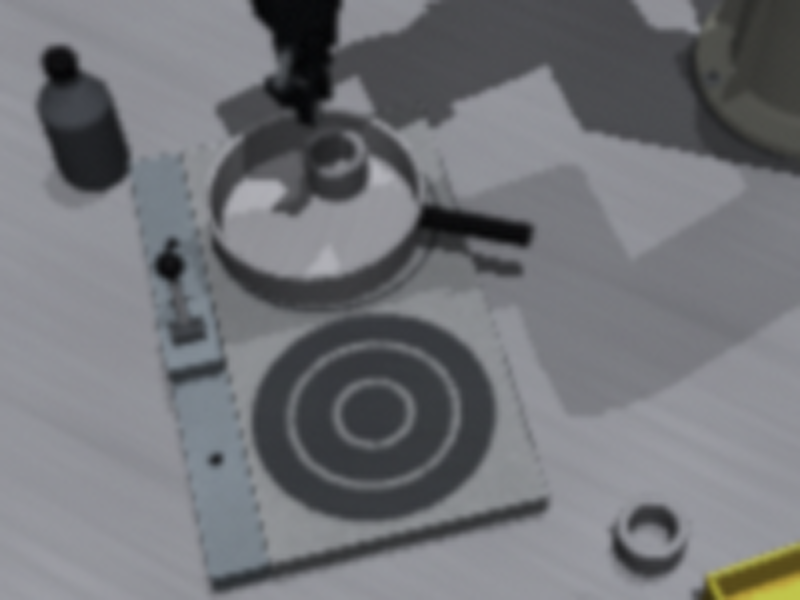

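The first ring lies flat in the pan at (337,160). Next is the grey plain ring at about (681,106), which goes on the far side of the pan.

```bash
python3 -m pendant '[[0,3.5,-3.3,0,2.5],[0,3.5,-3.3,0,2.5],[0,3.5,-3.3,0,2.5],[0,3.5,-3.3,0,2.5],[0,3.5,-3.3,0,2.5],[0,3.5,-3.3,0,2.5],[0,3.5,-3.3,0,2.5],[0,3.5,-3.3,0,2.5],[0,3.5,-3.3,0,2.5],[0,3.5,-3.2,0,2.5],[0,0,0,0,2.5],[0,0,0,0,2.5]]'; python3 - <<'E'
from h import *
a=looks("ring_1",(681,106),3)
plan([*pick(a.mean(0),16.5),9.5],16.5)
E
```

```text
time: 17.2
position: [656.0, 98.6, 153.1]
tool_rot: [0.422, 0.568, -0.423, 0.566]
ft_force: [-1.5, -0.5, 0.0]
finger_gap: 25.0
ring_1 3 mean [682.3 102.2  21.4] sd [1.9 1.  0.9]
tcp [656.5  97.3 154.9] tool-y yaw 16.5 tilt [ 0.  0. -1.]
turn needed (rad about tool x) -0.0 full -0.0 j6 -0.14
half shift after turn (cm) [14.54  0.06  0.27]
full shift after turn (cm) [14.54  0.06  0.27]
shift now (cm) [14.54  0.06  0.27]
```

```bash
python3 -m pendant '[[4.5,0,0.1,0,2.5],[4.5,0,0,0,2.5],[3.5,0,0,0,2.5],[2,0,0,0,2.5],[0,0,0,0,2.5],[0,0,0,0,1.5],[0,0,0,0,0.5],[0,0,0,0,0.5],[0,0,0,0,0.5],[-1,0,0,0,0.5],[-4,0,0,0,0.5],[-5,0,0,0,0.5]]';python3 -m pendant '[[-4,0,0,0,0.5],[-1,0,0,0,0.5]]'; python3 -c "
from h import *
plan([*put((441.5,-310),16.5),150],16.5)"
```

```text
time: 19.0
position: [655.1, 96.4, 109.6]
tool_rot: [0.422, 0.568, -0.424, 0.566]
ft_force: [1.3, 0.3, -0.6]
finger_gap: 9.3
time: 19.2
position: [659.7, 97.0, 166.4]
tool_rot: [0.425, 0.564, -0.421, 0.569]
ft_force: [1.0, 0.2, -0.9]
finger_gap: 9.7
tcp [659.7  97.  166.4] tool-y yaw 16.5 tilt [ 0.009  0.001 -1.   ]
turn needed (rad about tool x) -0.0 full -0.0 j6 -0.14
half shift after turn (cm) [  1.42 -29.64  32.83]
full shift after turn (cm) [  1.42 -29.64  32.83]
shift now (cm) [  1.42 -29.64  32.83]
```

```bash
python3 -m pendant '[[0,-3.3,3.6,0,0.5],[0,-3.3,3.6,0,0.5],[0,-3.3,3.6,0,0.5],[0,-3.3,3.6,0,0.5],[0,-3.3,3.6,0,0.5],[0,-3.3,3.6,0,0.5],[0,-3.3,3.6,0,0.5],[0,-3.3,3.6,0,0.5],[0,-3.2,3.6,0,0.5],[0,0,0,0,0.5],[0,0,0,0,0.5]]'; python3 - <<'E'
from h import *
plan([*put((441.5,-310),16.5),44.5],16.5)
looks("pan",(440,-307),3)
E
```

```text
time: 20.3
position: [464.2, -298.9, 159.8]
tool_rot: [0.424, 0.566, -0.424, 0.566]
ft_force: [0.2, 0.6, -0.5]
finger_gap: 9.9
tcp [ 464.2 -298.9  159.8] tool-y yaw 16.3 tilt [-0.  0. -1.]
turn needed (rad about tool x) -0.003 full -0.003 j6 -0.86
half shift after turn (cm) [11.53  0.36  0.42]
full shift after turn (cm) [11.53  0.36  0.42]
shift now (cm) [11.53  0.37  0.42]
pan 5 mean [ 440.1 -309.9   27.1] sd [1.7 1.9 2.1]
```

```bash
python3 -m pendant '[[4,0.35,0.4,0,0.5],[3.5,0,0,0,0.5],[2.5,0,0,0,0.5],[1.4,0,0,0,0.5],[0.1,0,0,0,0.5],[0,0,0,0,0.5],[0,0,0,0,1.5],[0,0,0,0,2.5],[0,0,0,0,2.5],[-2,0,0,0,2.5],[-4,0,0,0,2.5],[-5,0,0,0,2.5]]'; python3 - <<'E'
from h import *
a=looks("ring_1",(573,111),3)
plan([*pick(a.mean(0),106.5),150],106.5)
c=read_camera("scene"); cv2.imwrite("pics/y.png",cv2.resize(c["pixels"][80:230,120:320],(800,600),interpolation=cv2.INTER_CUBIC))
E
```

```text
time: 22.1
position: [468.3, -300.2, 154.7]
tool_rot: [0.423, 0.568, -0.423, 0.565]
ft_force: [1.1, -0.2, -0.2]
finger_gap: 25.2
ring_1 5 mean [570.8 112.   21.5] sd [3.8 2.9 1.6]
tcp [ 469.2 -300.7  154. ] tool-y yaw 16.5 tilt [-0.001  0.001 -1.   ]
turn needed (rad about tool x) 1.571 full -1.571 j6 -0.86
half shift after turn (cm) [  0.41 -34.13 -21.47]
full shift after turn (cm) [ 0.41 34.13 21.47]
shift now (cm) [  0.41  21.47 -34.14]
```

View pics/y.png

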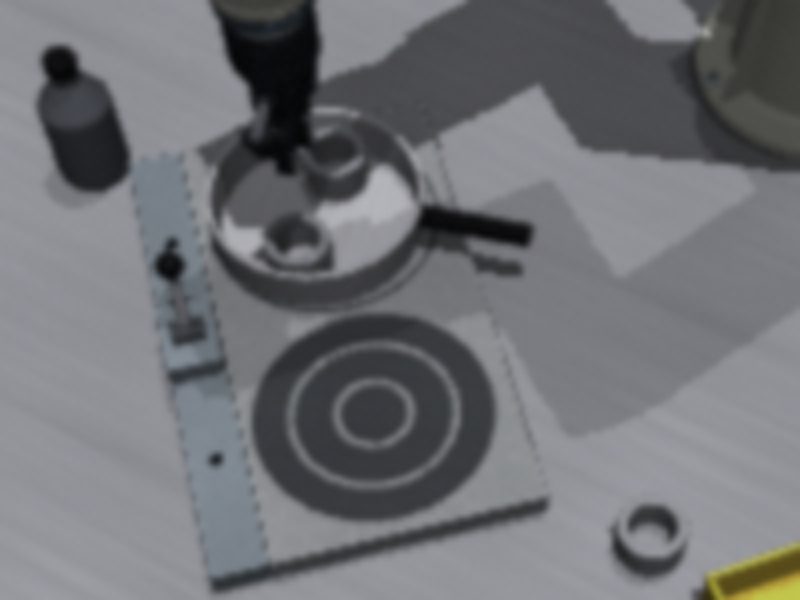

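```bash
python3 -m pendant '[[0,0,0,0.143,2.5],[0,0,0,0.143,2.5],[0,0,0,0.143,2.5],[0,0,0,0.143,2.5],[0,0,0,0.143,2.5],[0,0,0,0.143,2.5],[0,0,0,0.143,2.5],[0,0,0,0.143,2.5],[0,0,0,0.143,2.5],[0,0,0,0.143,2.5],[0,0,0,0.141,2.5]]';python3 -m pendant '[[0,-4,-2.5,0,2.5],[0,-4,-2.5,0,2.5],[0,-4,-2.5,0,2.5],[0,-4,-2.5,0,2.5],[0,-4,-2.5,0,2.5],[0,-4,-2.5,0,2.5],[0,-4,-2.5,0,2.5],[0,-4,-2.5,0,2.5],[0,-2.1,-1.5,0,2.5],[0,0,0,0,2.5],[0,0,0,0,2.5]]'; python3 - <<'E'
from h import *
a=looks("ring_1",(571,111.5),3)
plan([*pick(a.mean(0),106.5),9.5],106.5)
E
```

```text
time: 23.85
position: [469.4, -300.9, 154.5]
tool_rot: [-0.7, -0.099, 0.7, -0.099]
ft_force: [0.5, 0.3, -0.1]
finger_gap: 24.8
time: 24.95
position: [578.6, 87.4, 154.4]
tool_rot: [-0.699, -0.102, 0.7, -0.102]
ft_force: [-1.2, -0.8, -0.7]
finger_gap: 25.4
ring_1 3 mean [570.1 106.2  22.8] sd [0.8 0.7 0.7]
tcp [578.9  86.9 154.8] tool-y yaw -73.5 tilt [ 0.  0. -1.]
turn needed (rad about tool x) -0.0 full 3.141 j6 1.43
half shift after turn (cm) [14.53  0.45  0.3 ]
full shift after turn (cm) [14.53 -0.45 -0.3 ]
shift now (cm) [14.53  0.45  0.3 ]
```

```bash
python3 - <<'E'
from h import *
c=read_camera("scene"); o=np.array([255,185]); s=8
im=cv2.resize(c["pixels"][185:240,255:315],None,fx=s,fy=s,interpolation=cv2.INTER_CUBIC); b=im.copy()
for q,col in (((570,106.5),(0,0,255)),((574,111),(0,255,0))):
    circ(im,c,q,40,30,col,s,o); circ(im,c,q,40,21,col,s,o)
cv2.imwrite("pics/z.png",cv2.resize(np.hstack([b,im]),(800,367)))
E
```

```text
(no output)
```

View pics/z.png

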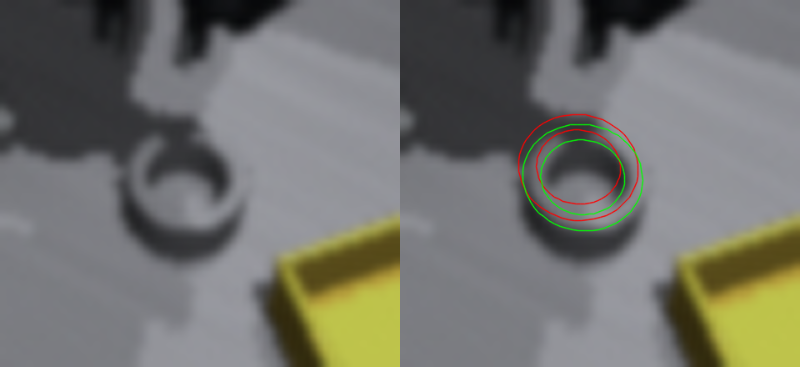

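The green overlay (574,111) matches the ring rim, so I'll use it.

```bash
python3 -m pendant '[[4.5,0.1,-0.26,0,2.5],[4.5,0,0,0,2.5],[3.5,0,0,0,2.5],[2,0,0,0,2.5],[0,0,0,0,2.5],[0,0,0,0,1.5],[0,0,0,0,0.5],[0,0,0,0,0.5],[0,0,0,0,0.5],[-1,0,0,0,0.5],[-4,0,0,0,0.5],[-5,0,0,0,0.5]]';python3 -m pendant '[[-4,0,0,0,0.5],[-1,0,0,0,0.5],[0,0,0,0,0.5]]'; python3 - <<'E'
from h import *
looks("pan",(440,-309),2)
plan([*put((441.,-310),106.5),155],106.5)
c=read_camera("scene"); cv2.imwrite("pics/aa.png",cv2.resize(c["pixels"][120:270,220:420],(800,600),interpolation=cv2.INTER_CUBIC))
E
```

```text
time: 26.8
position: [580.0, 86.6, 110.0]
tool_rot: [-0.698, -0.101, 0.701, -0.101]
ft_force: [0.9, 0.8, -1.1]
finger_gap: 9.9
time: 27.1
position: [582.8, 87.0, 162.3]
tool_rot: [0.701, 0.101, -0.698, 0.101]
ft_force: [0.8, -0.3, -1.8]
finger_gap: 9.6
pan 4 mean [ 440.5 -310.2   25.9] sd [1.7 2.1 2.3]
tcp [581.1  86.8 158.5] tool-y yaw -73.5 tilt [-0.002 -0.    -1.   ]
turn needed (rad about tool x) -0.0 full 3.141 j6 1.43
half shift after turn (cm) [ 0.39 31.22 24.7 ]
full shift after turn (cm) [  0.39 -31.22 -24.7 ]
shift now (cm) [ 0.39 31.22 24.69]
```

View pics/aa.png

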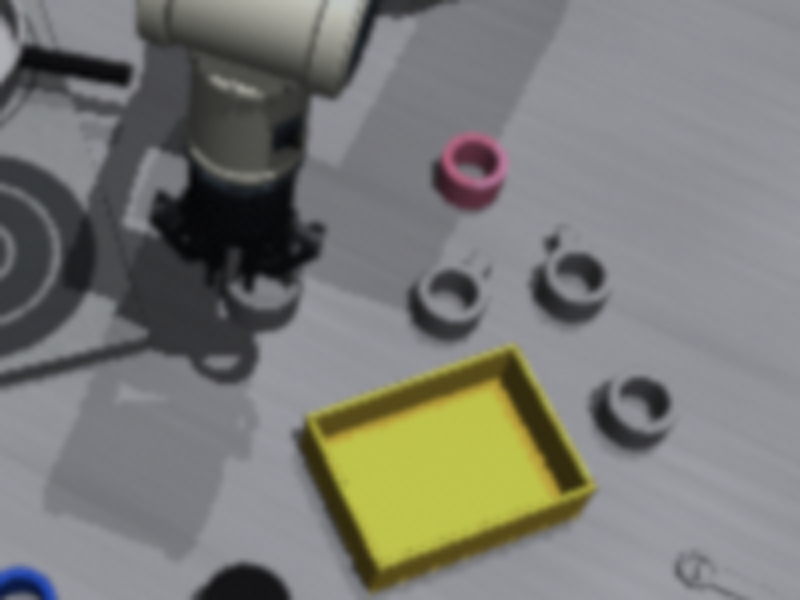

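```bash
python3 -m pendant '[[0,3.9,3.1,0,0.5],[0,3.9,3.1,0,0.5],[0,3.9,3.1,0,0.5],[0,3.9,3.1,0,0.5],[0,3.9,3.1,0,0.5],[0,3.9,3.1,0,0.5],[0,3.9,3.1,0,0.5],[0,3.9,3,0,0.5],[0,0,0,0,0.5],[0,0,0,0,0.5],[0,0,0,0,0.5]]'; python3 - <<'E'
from h import *
plan([*put((441,-310),106.5),44.5],106.5)
E
```

```text
time: 28.65
position: [433.4, -281.8, 159.5]
tool_rot: [-0.7, -0.102, 0.7, -0.101]
ft_force: [0.1, 0.5, -0.4]
finger_gap: 9.8
tcp [ 433.4 -281.8  159.5] tool-y yaw -73.5 tilt [-0.     0.001 -1.   ]
turn needed (rad about tool x) -0.0 full 3.141 j6 0.7
half shift after turn (cm) [11.5   0.08  0.07]
full shift after turn (cm) [11.5  -0.08 -0.07]
shift now (cm) [11.5   0.08  0.07]
```

```bash
python3 -m pendant '[[4,0.1,0.1,0,0.5],[3.5,0,0,0,0.5],[2.5,0,0,0,0.5],[1.4,0,0,0,0.5],[0.1,0,0,0,0.5],[0,0,0,0,0.5],[0,0,0,0,1.5],[0,0,0,0,2.5],[0,0,0,0,2.5],[-2,0,0,0,2.5],[-4,0,0,0,2.5],[-5,0,0,0,2.5]]'; python3 - <<'E'
from h import *
a=looks("ring_1",(440,405),3)
plan([*pick(a.mean(0),286.5),155],106.5)
c=read_camera("scene"); cv2.imwrite("pics/bb.png",cv2.resize(c["pixels"][80:230,120:320],(800,600),interpolation=cv2.INTER_CUBIC))
E
```

```text
time: 29.85
position: [431.5, -282.9, 154.8]
tool_rot: [-0.699, -0.102, 0.701, -0.101]
ft_force: [1.5, -0.7, -0.6]
finger_gap: 25.0
ring_1 6 mean [439.8 406.6  20.4] sd [1.3 1.6 1.1]
tcp [ 432.3 -283.4  153.9] tool-y yaw -73.5 tilt [-0.001  0.001 -1.   ]
turn needed (rad about tool x) -0.0 full 3.141 j6 0.7
half shift after turn (cm) [-4.000e-02 -6.850e+01 -2.032e+01]
full shift after turn (cm) [-4.000e-02  6.850e+01  2.032e+01]
shift now (cm) [-4.00e-02 -6.85e+01 -2.03e+01]
```

View pics/bb.png

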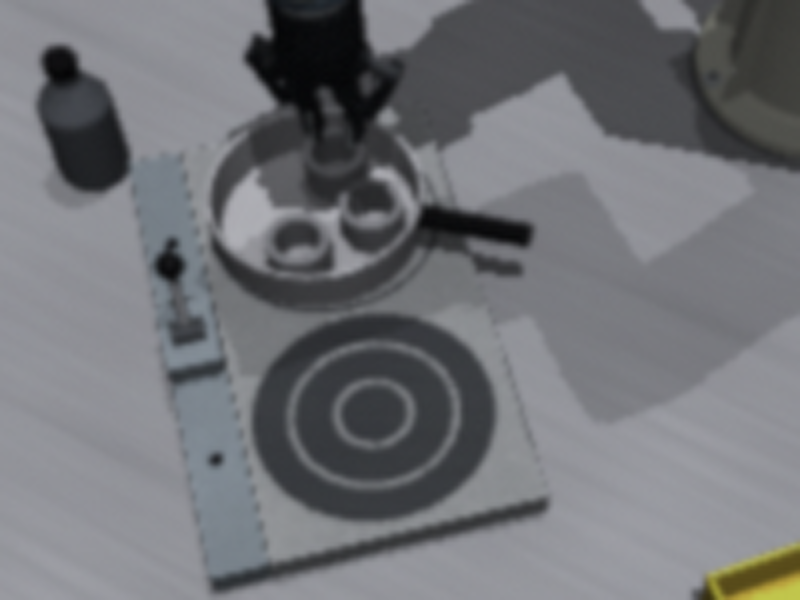

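```bash
python3 -m pendant '[[0,-4.5,-1.4,0,2.5],[0,-4.6,-1.4,0,2.5],[0,-4.6,-1.4,0,2.5],[0,-4.6,-1.4,0,2.5],[0,-4.6,-1.4,0,2.5],[0,-4.6,-1.4,0,2.5],[0,-4.6,-1.4,0,2.5],[0,-4.6,-1.4,0,2.5],[0,-4.6,-1.4,0,2.5],[0,-4.6,-1.4,0,2.5],[0,-4.6,-1.4,0,2.5]]';  python3 -m pendant '[[0,-4.6,-1.4,0,2.5],[0,-4.6,-1.4,0,2.5],[0,-4.6,-1.1,0,2.5],[0,-4.2,-1,0,2.5],[0,0,0,0,2.5],[0,0,0,0,2.5]]'; python3 - <<'E'
from h import *
a=looks("ring_1",(440,406.5),3)
plan([*pick(a.mean(0),286.5),9.5],106.5)
c=read_camera("scene"); o=np.array([350,190]); s=8
im=cv2.resize(c["pixels"][190:245,350:410],None,fx=s,fy=s,interpolation=cv2.INTER_CUBIC); b=im.copy()
for q,col in (((440,406.5),(0,0,255)),):
    circ(im,c,q,40,30,col,s,o); circ(im,c,q,40,21,col,s,o)
cv2.imwrite("pics/cc.png",cv2.resize(np.hstack([b,im]),(800,367)))
E
```

```text
time: 31.6
position: [436.6, 246.4, 154.7]
tool_rot: [0.7, 0.101, -0.7, 0.102]
ft_force: [1.3, -0.4, 0.9]
finger_gap: 25.1
time: 32.2
position: [432.3, 431.3, 154.0]
tool_rot: [-0.699, -0.102, 0.7, -0.102]
ft_force: [0.1, -0.3, -0.4]
finger_gap: 25.0
ring_1 6 mean [440.4 405.8  21.8] sd [1.1 1.3 1.5]
tcp [433.  430.6 154.9] tool-y yaw -73.5 tilt [ 0.  0. -1.]
turn needed (rad about tool x) -0.0 full 3.141 j6 2.06
half shift after turn (cm) [14.54  0.04  0.  ]
full shift after turn (cm) [14.54 -0.04 -0.  ]
shift now (cm) [14.54  0.04  0.  ]
```

View pics/cc.png

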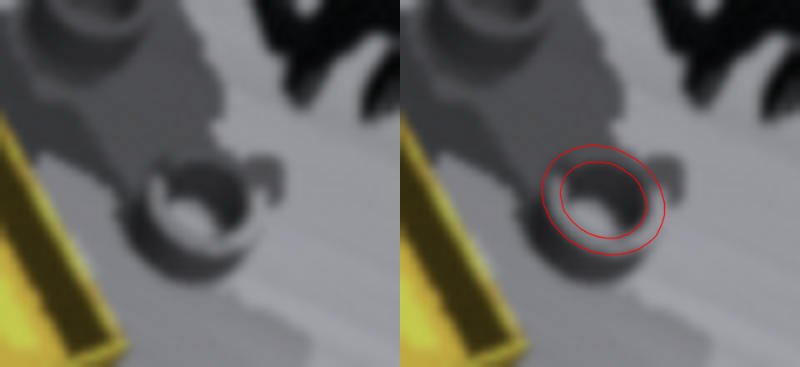

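The ring is plain; the small dark patch at (265,175) is the gripper's shadow and was not there in earlier pictures. Picking it up.

```bash
python3 -m pendant '[[4.5,0,0,0,2.5],[4.5,0,0,0,2.5],[3.5,0,0,0,2.5],[2,0,0,0,2.5],[0,0,0,0,2.5],[0,0,0,0,1.5],[0,0,0,0,0.5],[0,0,0,0,0.5],[0,0,0,0,0.5],[-1,0,0,0,0.5],[-4,0,0,0,0.5],[-5,0,0,0,0.5]]';python3 -m pendant '[[-4,0,0,0,0.5],[-1,0,0,0,0.5],[0,0,0,0,0.5],[0,0,0,0,0.5]]'; python3 - <<'E'
from h import *
looks("pan",(440,-309),2)
plan([*put((441.,-310),286.5),155],106.5)
E
```

```text
time: 34.05
position: [431.7, 429.6, 109.9]
tool_rot: [-0.699, -0.101, 0.701, -0.102]
ft_force: [0.0, 1.5, -0.8]
finger_gap: 10.1
time: 34.45
position: [432.3, 430.2, 158.9]
tool_rot: [-0.699, -0.101, 0.7, -0.102]
ft_force: [-0.1, 0.8, -1.0]
finger_gap: 10.0
pan 4 mean [ 443.7 -309.4   25.5] sd [1.5 1.3 2.3]
tcp [432.7 430.6 159. ] tool-y yaw -73.5 tilt [-0.001 -0.001 -1.   ]
turn needed (rad about tool x) -0.0 full 3.141 j6 2.06
half shift after turn (cm) [ 0.47 74.09 20.24]
full shift after turn (cm) [  0.47 -74.09 -20.24]
shift now (cm) [ 0.47 74.1  20.22]
```

```bash
python3 -m pendant '[[0,4.6,1.25,0,0.5],[0,4.6,1.25,0,0.5],[0,4.6,1.25,0,0.5],[0,4.6,1.25,0,0.5],[0,4.6,1.25,0,0.5],[0,4.6,1.25,0,0.5],[0,4.6,1.25,0,0.5],[0,4.6,1.25,0,0.5],[0,4.6,1.25,0,0.5],[0,4.6,1.25,0,0.5],[0,4.6,1.25,0,0.5]]';python3 -m pendant '[[0,4.6,1.25,0,0.5],[0,4.6,1.25,0,0.5],[0,4.6,1.25,0,0.5],[0,4.6,1.25,0,0.5],[0,4.6,1.25,0,0.5],[0,0.5,0.2,0,0.5],[0,0,0,0,0.5],[0,0,0,0,0.5]]'; python3 - <<'E'
from h import *
looks("pan",(440,-309),2)
plan([*put((442,-310),286.5),44.5],106.5)
c=read_camera("scene"); cv2.imwrite("pics/dd.png",cv2.resize(c["pixels"][80:230,120:320],(800,600),interpolation=cv2.INTER_CUBIC))
E
```

```text
time: 35.95
position: [444.5, -95.4, 160.0]
tool_rot: [0.7, 0.101, -0.7, 0.101]
ft_force: [1.1, 0.6, -1.3]
finger_gap: 9.9
time: 36.75
position: [449.1, -336.0, 159.4]
tool_rot: [-0.7, -0.102, 0.7, -0.101]
ft_force: [-0.2, 0.2, -1.9]
finger_gap: 10.0
pan 4 mean [ 441.6 -310.    26.8] sd [1.2 0.5 2.1]
tcp [ 449.7 -336.6  159.9] tool-y yaw -73.5 tilt [ 0. -0. -1.]
turn needed (rad about tool x) 0.001 full -3.141 j6 0.64
half shift after turn (cm) [ 1.154e+01  8.000e-02 -1.000e-02]
full shift after turn (cm) [ 1.154e+01 -8.000e-02  1.000e-02]
shift now (cm) [ 1.154e+01  8.000e-02 -1.000e-02]
```

View pics/dd.png

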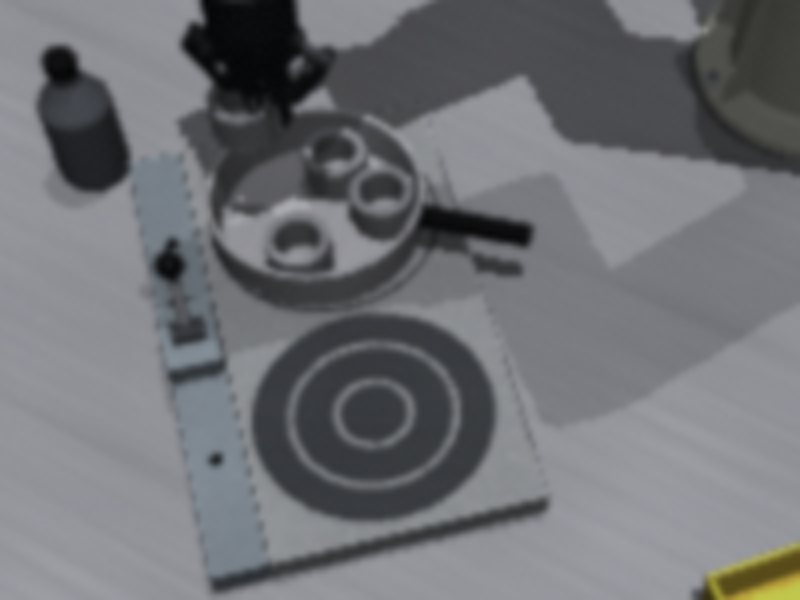

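The third ring has been knocked about 1 cm, from crop (370,212) to (380,200). It still lies flat and leaves the free slot open, so I'll set this one down.

```bash
python3 -m pendant '[[4,0.1,0,0,0.5],[3.5,0,0,0,0.5],[2.5,0,0,0,0.5],[1.4,0,0,0,0.5],[0.1,0,0,0,0.5],[0,0,0,0,0.5],[0,0,0,0,1.5],[0,0,0,0,2.5],[0,0,0,0,2.5],[-2,0,0,0,2.5],[-4,0,0,0,2.5],[-5,0,0,0,2.5]]'; python3 - <<'E'
from h import *
a=looks("ring_5",(425,228),3)
b=looks("ring_5",(351,314),3)
looks("reject_bin",(572,285),3)
plan([425,228,155])
for n in ["scene","top"]:
    c=read_camera(n); cv2.imwrite(f"pics/ee_{n}.png",cv2.resize(c["pixels"][150:300,80:280] if n=="top" else c["pixels"][150:300,240:440],(800,600),interpolation=cv2.INTER_CUBIC))
    if n=="scene":cv2.imwrite(f"pics/ee_pan.png",cv2.resize(c["pixels"][80:230,120:320],(800,600),interpolation=cv2.INTER_CUBIC))
E
```

```text
time: 38.4
position: [448.7, -337.2, 154.7]
tool_rot: [-0.699, -0.102, 0.701, -0.1]
ft_force: [1.4, -1.5, -0.1]
finger_gap: 24.5
ring_5 5 mean [423.2 226.1  19.6] sd [1.7 1.6 2.2]
ring_5 6 mean [352.  313.6  19.7] sd [1.9 1.2 1.4]
reject_bin 6 mean [569.8 287.4  -0.9] sd [1.6 1.9 1. ]
tcp [ 449.8 -338.   154.8] tool-y yaw -73.5 tilt [-0. -0. -1.]
shift now (cm) [-2.000e-02 -5.498e+01 -1.368e+01]
```

View pics/ee_scene.png

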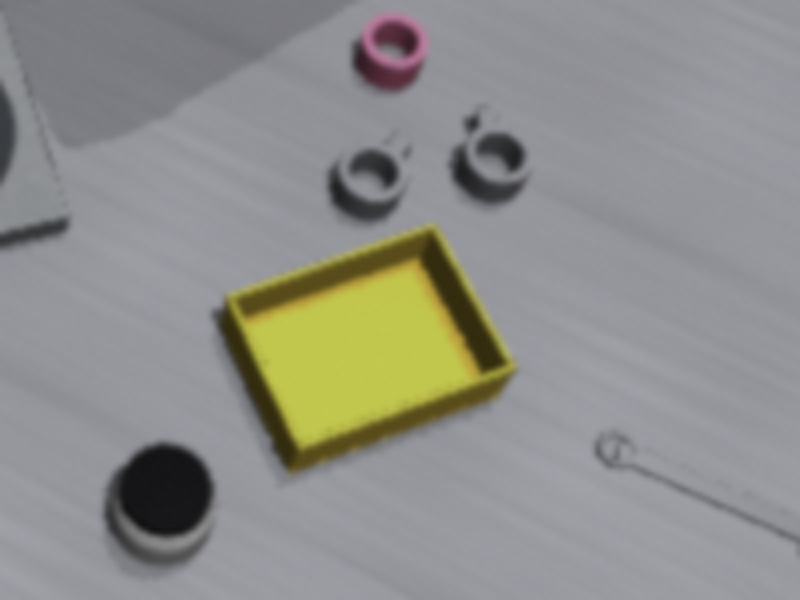

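View pics/ee_top.png

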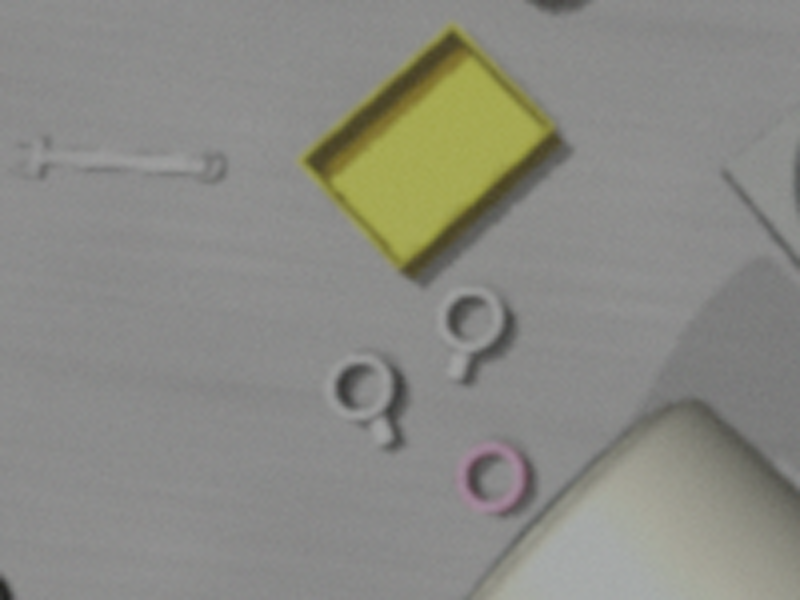

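View pics/ee_pan.png

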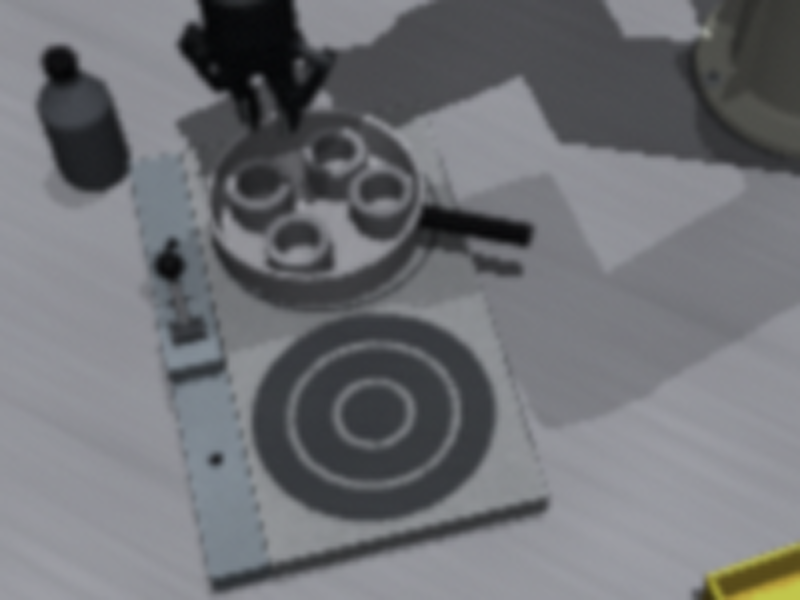

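All four sound rings lie flat in the pan. The stub rings are clear in the top crop: one at (473,320) with its stub at (460,368), the other at (365,388) with its stub at (388,432). Next is the bin geometry.

```bash
python3 - <<'E'
from h import *
c=read_camera("top")
C=[unproj(80+u/4,150+v/4,60,c)[:2] for u,v in ((452,28),(557,130),(407,272),(303,158))]
C=np.array(C); print(C.round(0).tolist(), C.mean(0))
print([np.linalg.norm(C[i]-C[(i+1)%4]).round() for i in range(4)])
L=C[0]-C[3]; L2=C[1]-C[2]; print("long dir",np.degrees(np.arctan2(*(L+L2)[::-1])))
for a,b in (((473,320),(460,368)),((365,388),(388,432))):
    p=unproj(80+a[0]/4,150+a[1]/4,40,c)[:2];q=unproj(80+b[0]/4,150+b[1]/4,33,c)[:2]; d=q-p; print(p,q,np.degrees(np.arctan2(d[1],d[0])))
plan([*pick((423.5,226.5),106.5),155])
E
```

```text
[[681.0, 277.0], [596.0, 168.0], [453.0, 282.0], [544.0, 391.0]] [568.25356465 279.62973384]
[np.float64(138.0), np.float64(182.0), np.float64(143.0), np.float64(178.0)]
long dir -39.07741777762197
[419.51156775 220.97848073] [376.85854726 227.18936306] 171.71515347707268
[349.58369052 306.04847542] [314.53729689 281.25225279] -144.71961364932537
tcp [ 449.8 -338.   154.8] tool-y yaw -73.5 tilt [-0.  0. -1.]
shift now (cm) [-2.000e-02 -5.233e+01 -1.350e+01]
```

```bash
python3 -c "
from h import *
plan([416.3,250.9,155])"
```

```text
tcp [ 449.8 -338.   154.8] tool-y yaw -73.5 tilt [-0.  0. -1.]
shift now (cm) [-2.000e-02 -5.742e+01 -1.350e+01]
```

```bash
python3 -m pendant '[[0,-4.5,-1.1,0,2.5],[0,-4.5,-1.1,0,2.5],[0,-4.5,-1.1,0,2.5],[0,-4.5,-1.1,0,2.5],[0,-4.5,-1.1,0,2.5],[0,-4.5,-1.1,0,2.5],[0,-4.5,-1.1,0,2.5],[0,-4.5,-1.1,0,2.5],[0,-4.5,-1.1,0,2.5],[0,-4.5,-1.1,0,2.5],[0,-4.5,-1.1,0,2.5],[0,-4.5,-1,0,2.5]]';  python3 -m pendant '[[0,-3.4,-0.4,0,2.5],[0,0,0,0,2.5],[0,0,0,0,2.5]]'; python3 - <<'E'
from h import *
a=looks("ring_5",(423.5,226.5),3)
plan([*pick(a.mean(0),286.5),9.5],106.5)
c=read_camera("scene"); o=np.array([300,160]); s=8
im=cv2.resize(c["pixels"][160:215,300:360],None,fx=s,fy=s,interpolation=cv2.INTER_CUBIC); b=im.copy()
for q,col in ((a.mean(0)[:2],(0,0,255)),((423.5,226.5),(0,255,0))):
    circ(im,c,q,40,30,col,s,o); circ(im,c,q,40,21,col,s,o)
cv2.imwrite("pics/ff.png",cv2.resize(np.hstack([b,im]),(800,367)))
E
```

```text
time: 41.55
position: [421.9, 219.0, 155.0]
tool_rot: [0.7, 0.102, -0.7, 0.101]
ft_force: [1.1, 0.6, 0.5]
finger_gap: 25.1
time: 41.85
position: [416.0, 251.2, 154.6]
tool_rot: [-0.7, -0.102, 0.7, -0.102]
ft_force: [-0.5, -0.1, -0.2]
finger_gap: 24.9
ring_5 5 mean [423.6 227.2  19.2] sd [1.9 1.3 0.5]
tcp [416.4 250.5 154.8] tool-y yaw -73.5 tilt [ 0.  0. -1.]
turn needed (rad about tool x) -0.001 full 3.141 j6 1.82
half shift after turn (cm) [14.53 -0.11 -0.03]
full shift after turn (cm) [14.53  0.11  0.03]
shift now (cm) [14.53 -0.11 -0.03]
```

View pics/ff.png

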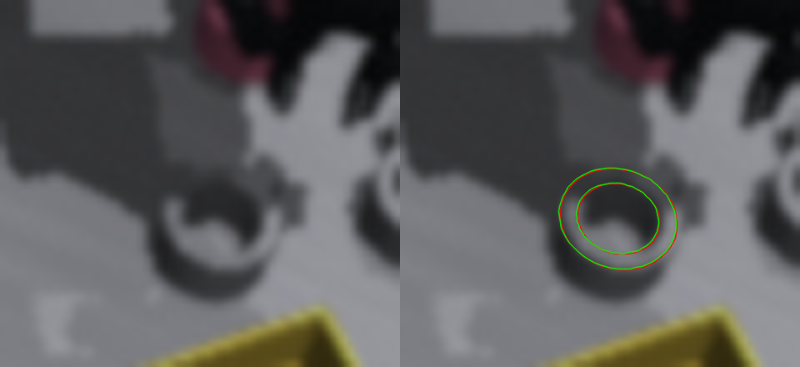

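The overlay fits the ring, so I'll pick up the first stub ring.

```bash
python3 -m pendant '[[4.5,-0.1,0,0,2.5],[4.5,0,0,0,2.5],[3.5,0,0,0,2.5],[2,0,0,0,2.5],[0,0,0,0,2.5],[0,0,0,0,1.5],[0,0,0,0,0.5],[0,0,0,0,0.5],[0,0,0,0,0.5],[-1,0,0,0,0.5],[-4,0,0,0,0.5],[-5,0,0,0,0.5]]';python3 -m pendant '[[-4,0,0,0,0.5],[-1,0,0,0,0.5],[0,0,0,0,0.5],[0,0,0,0,0.5]]'; python3 - <<'E'
from h import *
plan([*pick((611,256),286.5),155],106.5)
E
```

```text
time: 43.7
position: [414.7, 250.8, 110.3]
tool_rot: [-0.699, -0.101, 0.701, -0.102]
ft_force: [0.8, 1.8, -1.4]
finger_gap: 9.6
time: 44.1
position: [415.4, 251.2, 159.1]
tool_rot: [-0.699, -0.101, 0.7, -0.102]
ft_force: [-0.4, -0.6, -0.8]
finger_gap: 9.7
tcp [415.4 251.2 159.1] tool-y yaw -73.5 tilt [-0.001 -0.    -1.   ]
turn needed (rad about tool x) -0.0 full 3.141 j6 1.82
half shift after turn (cm) [  0.39   2.55 -18.89]
full shift after turn (cm) [ 0.39 -2.55 18.89]
shift now (cm) [  0.39   2.54 -18.89]
```

```bash
python3 -m pendant '[[0,0.6,-4.7,0,0.5],[0,0.7,-4.7,0,0.5],[0,0.6,-4.7,0,0.5],[0,0.6,-4.7,0,0.5],[0,0,0,0,0.5],[0,0,0,0,0.5],[0,0,0,0,0.5]]'; python3 - <<'E'
from h import *
c=read_camera("scene"); cv2.imwrite("pics/gg.png",cv2.resize(c["pixels"][150:300,240:440],(800,600),interpolation=cv2.INTER_CUBIC))
plan([*pick((611,256),286.5),16],106.5)
E
```

```text
time: 44.8
position: [601.5, 280.4, 157.6]
tool_rot: [-0.698, -0.101, 0.701, -0.102]
ft_force: [-0.1, -0.1, -1.2]
finger_gap: 9.7
tcp [601.6 280.5 158.3] tool-y yaw -73.5 tilt [-0.003 -0.001 -1.   ]
turn needed (rad about tool x) 0.0 full -3.141 j6 1.72
half shift after turn (cm) [14.23  0.06 -0.25]
full shift after turn (cm) [14.23 -0.06  0.25]
shift now (cm) [14.23  0.06 -0.25]
```

View pics/gg.png

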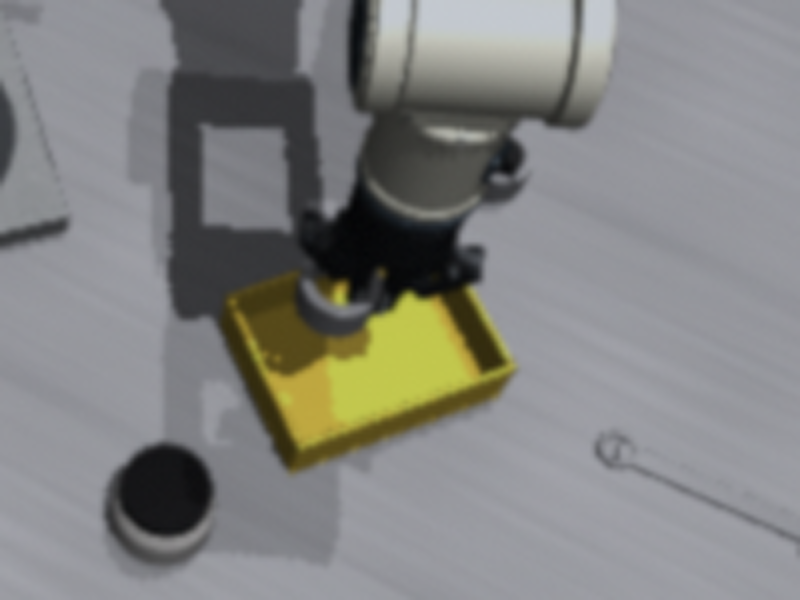

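```bash
python3 -m pendant '[[4.5,0,-0.25,0,0.5],[4.5,0,0,0,0.5],[3,0,0,0,0.5],[1.9,0,0,0,0.5],[0.1,0,0,0,0.5],[0,0,0,0,0.5],[0,0,0,0,1.5],[0,0,0,0,2.5],[0,0,0,0,2.5],[-3,0,0,0,2.5],[-5,0,0,0,2.5],[-5,0,0,0,2.5]]'; python3 - <<'E'
from h import *
a=looks("ring_5",(352,313.6),3)
plan([*pick((352,313.6),106.5),155],106.5)
c=read_camera("scene"); cv2.imwrite("pics/hh.png",cv2.resize(c["pixels"][150:300,240:440],(800,600),interpolation=cv2.INTER_CUBIC))
E
```

```text
time: 46.05
position: [605.3, 281.5, 151.1]
tool_rot: [-0.699, -0.101, 0.7, -0.102]
ft_force: [0.6, 0.8, 0.3]
finger_gap: 25.3
ring_5 3 mean [350.8 315.2  20.5] sd [1.4 1.1 0.6]
tcp [605.4 281.5 148.7] tool-y yaw -73.5 tilt [-0.001 -0.001 -1.   ]
turn needed (rad about tool x) -0.0 full 3.141 j6 1.72
half shift after turn (cm) [-0.59 -7.72 23.39]
full shift after turn (cm) [ -0.59   7.72 -23.39]
shift now (cm) [-0.59 -7.72 23.39]
```

View pics/hh.png

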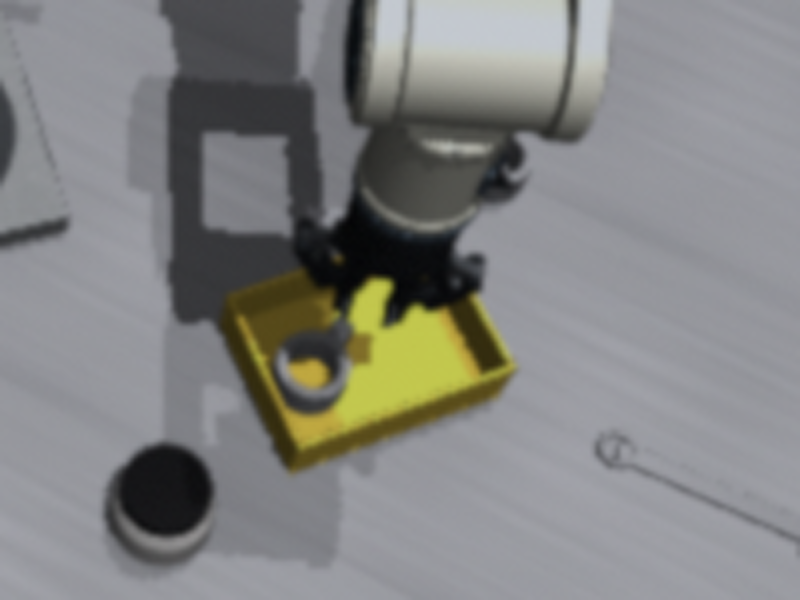

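The first stub ring is in the bin at (312,370). Now the second one.

```bash
python3 -m pendant '[[0,-1.5,4.6,0,2.5],[0,-1.5,4.6,0,2.5],[-0.6,-1.5,4.6,0,2.5],[0,-1.5,4.6,0,2.5],[0,-1.7,4.9,0,2.5],[0,0,0,0,2.5],[0,0,0,0,2.5],[0,0,0,0,2.5]]'; python3 - <<'E'
from h import *
a=looks("ring_5",(351.5,314),3)
plan([*pick(a.mean(0),106.5),9.5],106.5)
c=read_camera("scene"); o=np.array([330,160]); s=8
im=cv2.resize(c["pixels"][160:215,330:390],None,fx=s,fy=s,interpolation=cv2.INTER_CUBIC); b=im.copy()
q=a.mean(0)[:2]
circ(im,c,q,40,30,(0,0,255),s,o); circ(im,c,q,40,21,(0,0,255),s,o)
cv2.imwrite("pics/ii.png",cv2.resize(np.hstack([b,im]),(800,367)))
E
```

```text
time: 47.5
position: [363.6, 289.9, 156.1]
tool_rot: [0.7, 0.102, -0.699, 0.101]
ft_force: [0.8, -0.2, -0.3]
finger_gap: 25.1
ring_5 6 mean [350.3 315.4  21.1] sd [1.3 1.  1.7]
tcp [362.5 289.3 155.8] tool-y yaw -73.5 tilt [-0.  0. -1.]
turn needed (rad about tool x) -0.0 full 3.141 j6 1.95
half shift after turn (cm) [14.63 -0.3   0.43]
full shift after turn (cm) [14.63  0.3  -0.43]
shift now (cm) [14.63 -0.3   0.43]
```

View pics/ii.png

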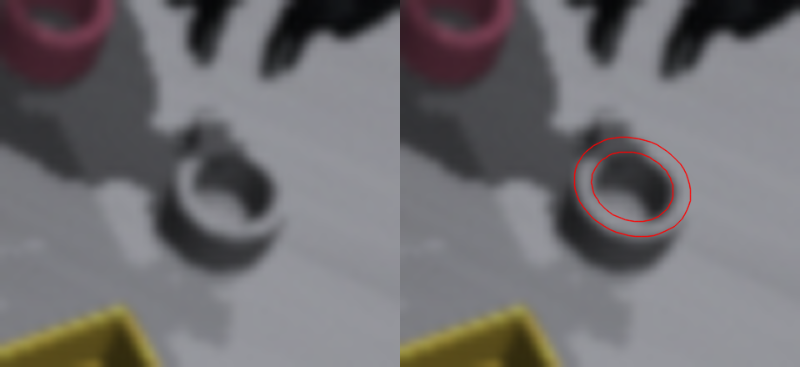

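```bash
python3 -m pendant '[[4.5,-0.2,0.25,0,2.5],[4.5,0,0,0,2.5],[3.5,0,0,0,2.5],[2.1,0,0,0,2.5],[0,0,0,0,2.5],[0,0,0,0,1.5],[0,0,0,0,0.5],[0,0,0,0,0.5],[0,0,0,0,0.5],[-1,0,0,0,0.5],[-4,0,0,0,0.5],[-5,0,0,0,0.5]]';python3 -m pendant '[[-4,0,0,0,0.5],[-1,0,0,0,0.5],[0,0,0,0,0.5],[0,0,0,0,0.5]]'; python3 - <<'E'
from h import *
plan([*pick((537,329),106.5),155],106.5)
E
```

```text
time: 49.35
position: [358.2, 289.5, 110.3]
tool_rot: [-0.699, -0.101, 0.701, -0.102]
ft_force: [-0.1, 0.5, -0.7]
finger_gap: 9.3
time: 49.75
position: [358.9, 290.1, 159.1]
tool_rot: [-0.7, -0.101, 0.7, -0.102]
ft_force: [-0.2, 0.5, -0.7]
finger_gap: 9.6
tcp [358.9 290.1 159.1] tool-y yaw -73.5 tilt [-0.001 -0.001 -1.   ]
turn needed (rad about tool x) -0.0 full 3.141 j6 1.96
half shift after turn (cm) [  0.4    3.88 -18.19]
full shift after turn (cm) [ 0.4  -3.88 18.19]
shift now (cm) [  0.4    3.87 -18.19]
```

```bash
python3 -m pendant '[[0,0.9,-4.5,0,0.5],[0,1,-4.5,0,0.5],[0,1,-4.6,0,0.5],[0,1,-4.6,0,0.5],[0,0,0,0,0.5],[0,0,0,0,0.5],[0,0,0,0,0.5]]'; python3 - <<'E'
from h import *
c=read_camera("scene"); cv2.imwrite("pics/jj.png",cv2.resize(c["pixels"][150:300,240:440],(800,600),interpolation=cv2.INTER_CUBIC))
plan([*pick((537,329),106.5),16],106.5)
E
```

```text
time: 50.45
position: [543.1, 304.1, 157.7]
tool_rot: [-0.698, -0.101, 0.701, -0.102]
ft_force: [-0.6, 0.2, -1.2]
finger_gap: 9.5
tcp [543.2 304.3 158.3] tool-y yaw -73.5 tilt [-0.003 -0.001 -1.   ]
turn needed (rad about tool x) 0.0 full -3.141 j6 1.79
half shift after turn (cm) [14.23 -0.   -0.15]
full shift after turn (cm) [14.23  0.    0.15]
shift now (cm) [14.23 -0.   -0.15]
```

View pics/jj.png

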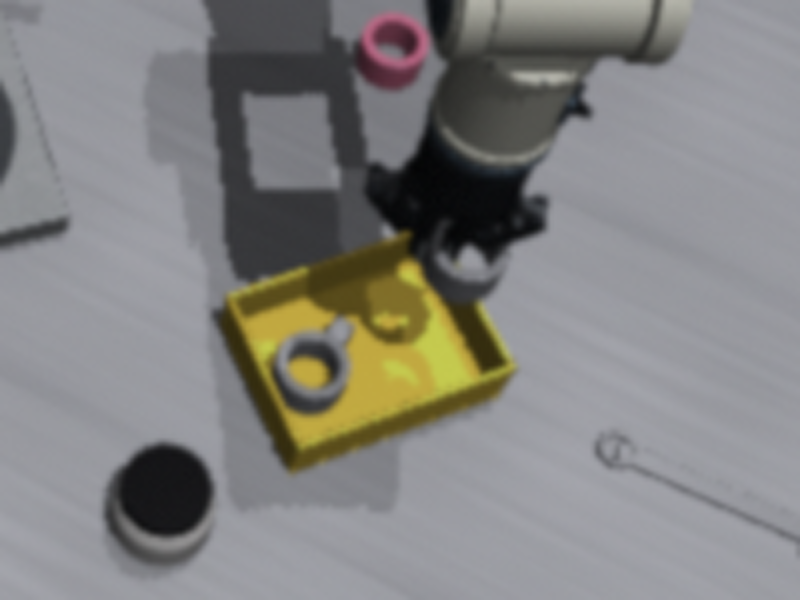

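```bash
python3 -m pendant '[[4,0.4,-0.4,0,0.5],[3.5,0,0,0,0.5],[3,0,0,0,0.5],[2,0,0,0,0.5],[1.3,0,0,0,0.5],[0.1,0,0,0,0.5],[0,0,0,0,0.5],[0,0,0,0,1.5],[0,0,0,0,2.2],[-3,0,0,0,2.2],[-5,0,0,0,2.2],[-5,0,0,0,2.2]]'; python3 - <<'E'
from h import *
looks("pan",(441,-310),3)
looks("warm_mark",(592,-154),3)
looks("hotplate",(512,-229),2)
for n in ["scene","top"]:
    c=read_camera(n); cv2.imwrite(f"pics/kk_{n}.png",cv2.resize(c["pixels"],(800,600),interpolation=cv2.INTER_CUBIC))
E
```

```text
time: 51.7
position: [549.7, 301.9, 152.6]
tool_rot: [-0.7, -0.101, 0.7, -0.101]
ft_force: [0.6, -0.2, 0.5]
finger_gap: 22.1
pan 6 mean [ 442.2 -311.2   26.7] sd [1.5 0.7 1.9]
warm_mark 6 mean [ 592.2 -153.6   28.2] sd [1.5 1.5 2.1]
hotplate 4 mean [ 5.135e+02 -2.274e+02 -4.000e-01] sd [2.  1.4 1.4]
```

View pics/kk_scene.png

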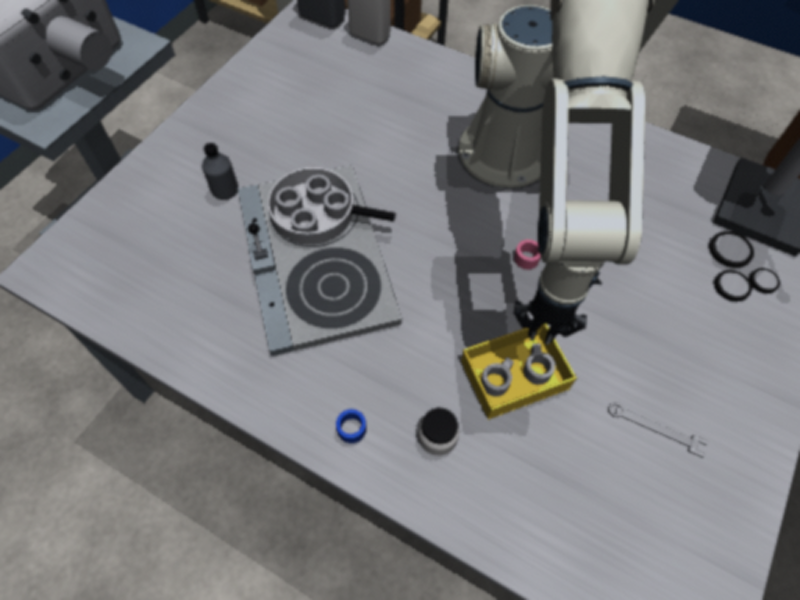

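View pics/kk_top.png

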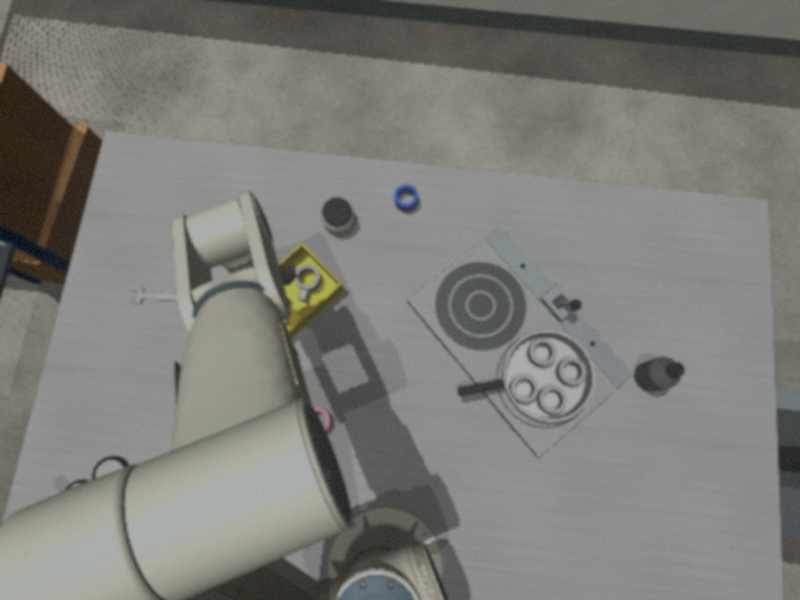

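Sorting is complete: four rings lie flat in the pan, and both stub rings are in the bin at scene (497,378) and (540,365). Next I'll check the ring positions in the pan and the mark centre.

```bash
python3 - <<'E'
from h import *
for n,(u,v) in (("top",(481,305)),("scene",(333,287))):
    c=read_camera(n); print(n,"warm by centre pixel",unproj(u*.64,v*.64,30,c).round(1))
    P=place_of("pan",c)[0]["xyz"]
    for d in place_of("ring_1",c):
        x=np.array(d["xyz"])
        if np.hypot(*(x[:2]-P[:2]))<100: print(x, "dist to pan", np.hypot(*(x[:2]-(442,-310.5))).round(1))
plan([397,-164.5,160],16.5)
E
```

```text
top warm by centre pixel [ 592.2 -155.9   30. ]
[ 410.3 -257.    56.2] dist to pan 62.2
[ 491.3 -293.5   56.8] dist to pan 52.1
[ 458.1 -363.    58.7] dist to pan 54.9
[ 391.7 -320.8   56.7] dist to pan 51.3
scene warm by centre pixel [ 592.9 -151.6   30. ]Traceback (most recent call last):
  File "<stdin>", line 4, in <module>
IndexError: list index out of range
```

```bash
python3 -c "
from h import *
plan([397,-164.5,160],16.5)"; python3 -m pendant '[[-1,0,0,-0.143,6],[0,0,0,-0.143,6],[0,0,0,-0.143,6],[0,0,0,-0.143,6],[0,0,0,-0.143,6],[0,0,0,-0.143,6],[0,0,0,-0.143,6],[0,0,0,-0.143,6],[0,0,0,-0.143,6],[0,0,0,-0.143,6],[0,0,0,-0.141,6],[0,0,0,0,6]]';python3 -c "
from h import *
plan([397,-164.5,160],16.5)"
```

```text
tcp [550.  302.1 150.8] tool-y yaw -73.5 tilt [-0. -0. -1.]
turn needed (rad about tool x) 1.571 full -1.571 j6 1.78
half shift after turn (cm) [ -0.92  27.92 -40.39]
full shift after turn (cm) [ -0.92 -27.92  40.39]
shift now (cm) [-0.92 40.4  27.92]
time: 54.85
position: [550.0, 302.1, 160.8]
tool_rot: [0.422, 0.567, -0.422, 0.567]
ft_force: [0.4, -0.6, -0.6]
finger_gap: 60.0
tcp [550.  302.1 160.8] tool-y yaw 16.6 tilt [-0.  0. -1.]
turn needed (rad about tool x) 0.002 full 0.002 j6 0.21
half shift after turn (cm) [  0.08 -27.92  40.4 ]
full shift after turn (cm) [  0.08 -27.92  40.4 ]
shift now (cm) [  0.08 -28.01  40.34]
```

```bash
python3 -m pendant '[[0,-2.8,4,0.002,6],[0,-2.8,4,0,6],[0,-2.8,4,0,6],[0,-2.8,4,0,6],[0,-2.8,4,0,6],[0,-2.8,4,0,6],[0,-2.8,4,0,6],[0,-2.8,4.1,0,6],[0,-2.8,4.1,0,6],[0,-2.8,4.1,0,6],[0,0,0,0,6],[0,0,0,0,6]]'; python3 - <<'E'
from h import *
plan([397,-164.5,56],16.5)
c=read_camera("scene"); cv2.imwrite("pics/ll.png",cv2.resize(c["pixels"][80:230,120:320],(800,600),interpolation=cv2.INTER_CUBIC))
E
```

```text
time: 56.05
position: [394.8, -164.6, 160.9]
tool_rot: [0.426, 0.565, -0.426, 0.565]
ft_force: [-0.3, -0.0, -0.1]
finger_gap: 59.7
tcp [ 394.8 -164.6  160.9] tool-y yaw 16.0 tilt [ 0.  0. -1.]
turn needed (rad about tool x) -0.009 full -0.009 j6 -0.68
half shift after turn (cm) [10.49  0.21  0.06]
full shift after turn (cm) [10.49  0.21  0.06]
shift now (cm) [10.49  0.21  0.05]
```

View pics/ll.png

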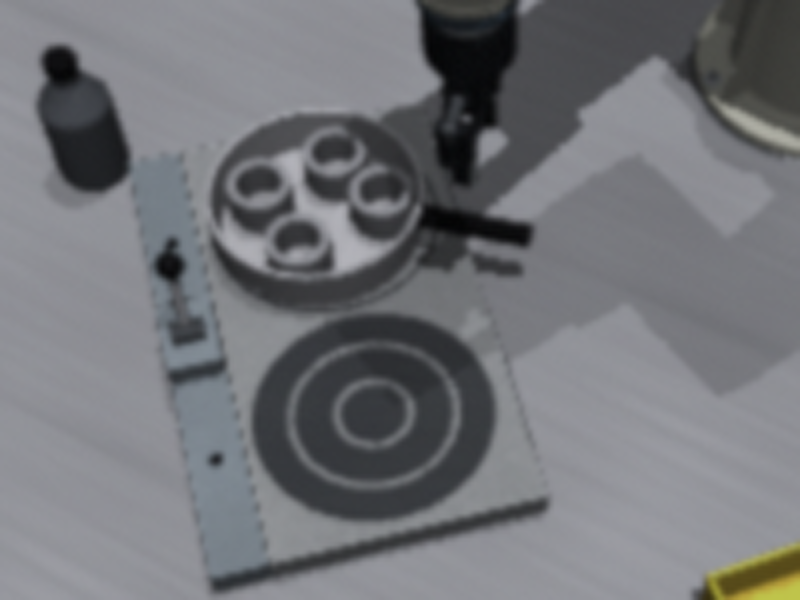

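```bash
python3 -m pendant '[[4,0.2,0,-0.008,6],[3.5,0,0,0,6],[2,0,0,0,6],[0.9,0,0,0,6],[0,0,0,0,6],[0,0,0,0,4],[0,0,0,0,3],[0,0,0,0,2],[0,0,0,0,1],[0,0,0,0,1],[0,0,0,0,1],[0,0,0,0,1]]'; python3 - <<'E'
from h import *
M,p=top_rot(); o=looks("pan",(442,-310),2)
d=np.array([592.4,-153.7])-np.array([442.1,-310.5]); plan([p[0]+d[0],p[1]+d[1],p[2]])
E
```

```text
time: 57.3
position: [398.1, -163.2, 57.9]
tool_rot: [0.422, 0.567, -0.421, 0.568]
ft_force: [-0.5, 3.9, 9.1]
finger_gap: 19.0
pan 4 mean [ 441.6 -310.    26.9] sd [0.4 0.5 2.2]
tcp [ 398.  -163.2   58. ] tool-y yaw 16.8 tilt [ 0.002 -0.    -1.   ]
shift now (cm) [  0.03  18.93 -10.66]
```

```bash
python3 -m pendant '[[-0.07,0,0,0,1],[0,0.2,-0.1,0,1],[0,0.5,-0.28,0,1],[0,0.8,-0.45,0,1],[0,1,-0.56,0,1],[0,1,-0.56,0,1],[0,1,-0.56,0,1],[0,1,-0.56,0,1],[0,1,-0.56,0,1]]';python3 -m pendant '[[0,1,-0.57,0,1],[0,1,-0.57,0,1],[0,1,-0.57,0,1],[0,1,-0.57,0,1],[0,1,-0.57,0,1],[0,1,-0.57,0,1],[0,1,-0.57,0,1],[0,1,-0.56,0,1],[0,0.8,-0.45,0,1],[0,0.4,-0.22,0,1],[0,0,0,0,1],[0,0,0,0,1]]'; python3 - <<'E'
from h import *
o=looks("pan",(575,-165),3,60)
d=np.array([592.4,-153.7])-o.mean(0)[:2]; M,p=top_rot(); plan([p[0]+d[0],p[1]+d[1],p[2]])
plan([398+150.3,-163.2+156.8,58])
E
```

```text
time: 58.6
position: [447.8, -109.9, 57.8]
tool_rot: [0.421, 0.568, -0.422, 0.567]
ft_force: [-8.0, -10.8, 9.1]
finger_gap: 18.6
time: 59.8
position: [520.9, -33.2, 58.0]
tool_rot: [0.421, 0.568, -0.422, 0.567]
ft_force: [-5.7, -5.5, 9.4]
finger_gap: 18.7
pan 5 mean [ 562.4 -181.4   26.2] sd [0.7 1.4 1. ]
tcp [520.9 -33.3  58. ] tool-y yaw 16.7 tilt [-0.002 -0.    -1.   ]
shift now (cm) [-0.01  3.67 -1.79]
tcp [520.9 -33.3  58. ] tool-y yaw 16.7 tilt [-0.002 -0.    -1.   ]
shift now (cm) [-0.01  3.4  -1.78]
```

```bash
python3 -m pendant '[[0,0.4,-0.2,0,1],[0,0.8,-0.4,0,1],[0,0.9,-0.45,0,1],[0,0.8,-0.4,0,1],[0,0.5,-0.25,0,1],[0,0.15,-0.1,0,1],[0,0,0,0,1],[0,0,0,0,1]]'; python3 - <<'E'
from h import *
o=looks("pan",(590,-155),4,60)
plan([398+150.3,-163.2+156.8,58])
c=read_camera("top"); cv2.imwrite("pics/mm_top.png",cv2.resize(c["pixels"][130:280,220:420],(800,600),interpolation=cv2.INTER_CUBIC))
E
```

```text
time: 61.2
position: [549.2, -6.3, 57.9]
tool_rot: [0.421, 0.568, -0.423, 0.567]
ft_force: [-6.3, -6.8, 10.0]
finger_gap: 18.8
pan 8 mean [ 590.8 -154.2   26.6] sd [1.7 1.2 1.9]
tcp [549.2  -6.3  57.9] tool-y yaw 16.7 tilt [-0.002 -0.001 -1.   ]
shift now (cm) [-0.01 -0.09 -0.01]
```

View pics/mm_top.png

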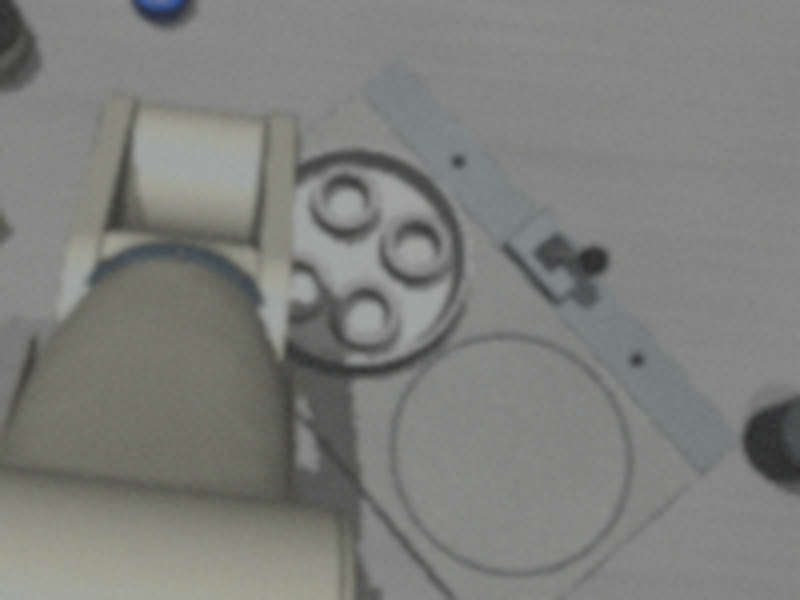

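The pan is on the mark: (591,-154) against (592,-154). I'll let go and rise.

```bash
python3 -m pendant '[[0,0,0,0,2.5],[0,0,0,0,4],[0,0,0,0,6],[0,0,0,0,6],[0,0,0,0,6],[-2,0,0,0,6],[-4,0,0,0,6],[-5,0,0,0,4],[-5,0,0,0,1],[-2,0,0,0,0],[0,0,0,0,0],[0,0,0,0,0]]'; python3 - <<'E'
from h import *
o=looks("pan",(590,-155),3,60); looks("switch_tip",(595,-348),4,60)
for n,o,(w,h) in (("top",(310,160),(80,60)),("scene",(140,120),(80,60))):
    c=read_camera(n); im=cv2.resize(c["pixels"][o[1]:o[1]+h,o[0]:o[0]+w],None,fx=10,fy=10,interpolation=cv2.INTER_CUBIC); cv2.imwrite(f"pics/nn_{n}.png",im)
    print(n, place_of("warm_mark",c)[:1])
M,p=top_rot(); print(p)
E
```

```text
time: 63.25
position: [550.2, -5.2, 237.2]
tool_rot: [0.421, 0.568, -0.421, 0.568]
ft_force: [-0.2, 1.0, -0.8]
finger_gap: 0.1
pan 8 mean [ 586.2 -162.3   33.7] sd [19.2 16.8 12.2]
switch_tip 8 mean [ 594.6 -348.4  117.5] sd [1.8 2.3 3.3]
top []
scene []
[550.46215413  -5.25331481 237.47183519]
```

View pics/nn_top.png

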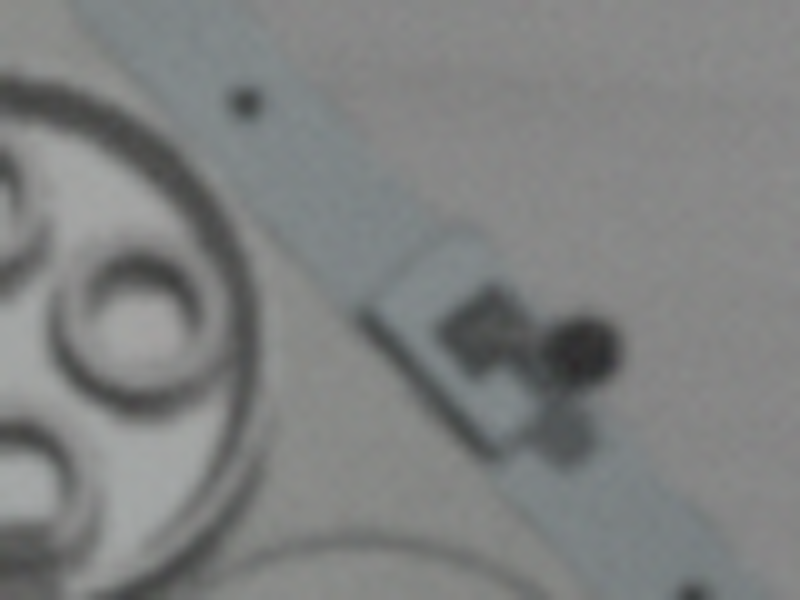

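View pics/nn_scene.png

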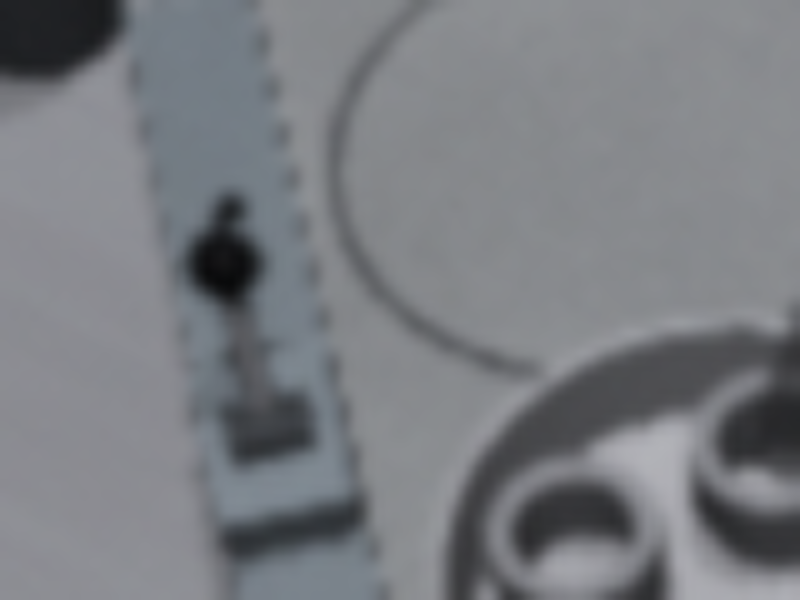

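```bash
python3 - <<'E'
from h import *
from scipy.optimize import least_squares
t=read_camera("top"); s=read_camera("scene")
a=unproj(334.6,170.2,30,t);b=unproj(379.3,219.5,30,t); d=(a-b)[:2]; print(a,b,np.degrees(np.arctan2(d[1],d[0])))
def tri(pt,ps):
    f=lambda X: np.r_[proj(X,t)-pt,proj(X,s)-ps]; r=least_squares(f,[600,-340,80]); return r.x.round(1),r.fun.round(2)
print("knob",tri((368.3,195),(162.5,146)))
print("base",tri((358.5,193.3),(166.8,162.8)))
print(looks("pan",(591,-154),4,25).round(0).tolist())
E
```

```text
[ 698.47868423 -246.83968269   30.        ] [ 531.86312361 -418.47338477   30.        ] 45.84995672495571
knob (array([ 594. , -349.7,  117.9]), array([-0.43,  0.17, -0.45, -0.12]))
base (array([ 613.2, -332.1,   53.6]), array([-0.43,  0.16, -0.43, -0.11]))
pan 7 mean [ 590.9 -153.    26.8] sd [1.1 1.2 2.1]
[[591.0, -152.0, 23.0], [590.0, -155.0, 25.0], [592.0, -152.0, 28.0], [590.0, -152.0, 26.0], [593.0, -154.0, 29.0], [590.0, -152.0, 28.0], [591.0, -154.0, 28.0]]
```

```bash
python3 -m pendant '[[0,0,0,-0.127,0],[0,0,0,-0.127,0],[0,0,0,-0.127,0],[0,0,0,-0.127,0],[0,0,0,0,0]]'; python3 -c "
from h import *
plan([566,-378,170],45.8)"
```

```text
time: 66.25
position: [550.5, -5.3, 237.5]
tool_rot: [0.265, 0.656, -0.265, 0.656]
ft_force: [-0.0, 0.2, -0.7]
finger_gap: 0.4
tcp [550.5  -5.3 237.5] tool-y yaw 46.1 tilt [ 0. -0. -1.]
turn needed (rad about tool x) 0.004 full 0.004 j6 -0.82
half shift after turn (cm) [  6.75 -25.64  27.1 ]
full shift after turn (cm) [  6.75 -25.64  27.1 ]
shift now (cm) [  6.75 -25.76  26.98]
```

```bash
python3 -m pendant '[[0,-3.2,3.4,0.004,0],[0,-3.2,3.4,0,0],[0,-3.2,3.4,0,0],[0,-3.2,3.4,0,0],[0,-3.2,3.4,0,0],[0,-3.2,3.4,0,0],[0,-3.2,3.4,0,0],[0,-3.2,3.3,0,0],[3,0,0,0,0],[3.7,0,0,0,0],[0,0,0,0,0],[0,0,0,0,0]]'; python3 - <<'E'
from h import *
plan([566,-378,90],45.8)
c=read_camera("scene"); o=(140,90);im=cv2.resize(c["pixels"][90:180,140:260],(800,600),interpolation=cv2.INTER_CUBIC); cv2.imwrite("pics/oo.png",im)
E
```

```text
time: 67.45
position: [565.7, -377.5, 170.4]
tool_rot: [0.267, 0.655, -0.267, 0.654]
ft_force: [-0.2, 0.1, 0.5]
finger_gap: -0.1
tcp [ 565.7 -377.5  170.4] tool-y yaw 45.6 tilt [-0.001  0.001 -1.   ]
turn needed (rad about tool x) -0.003 full -0.003 j6 -1.39
half shift after turn (cm) [ 8.04 -0.01  0.07]
full shift after turn (cm) [ 8.04 -0.01  0.07]
shift now (cm) [ 8.04 -0.01  0.07]
```

View pics/oo.png

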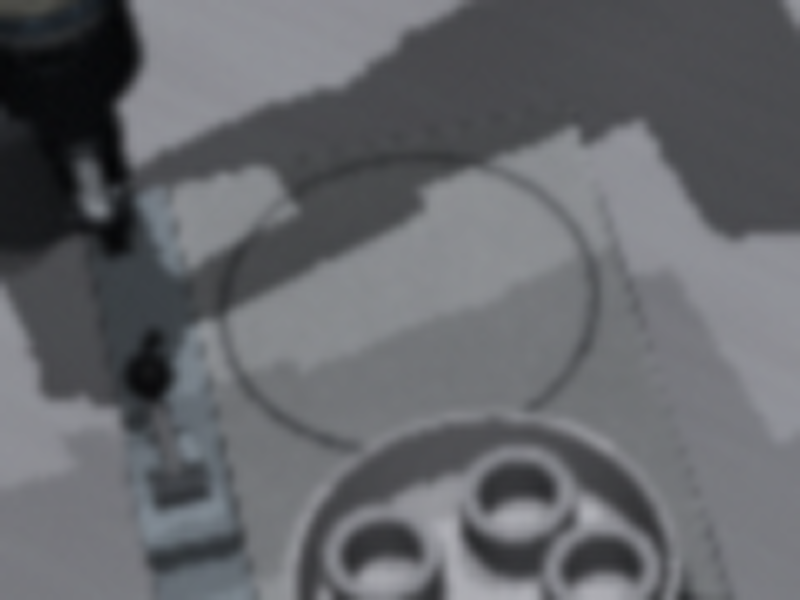

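```bash
python3 -m pendant '[[4,0,0.05,0,0],[4,0,0,0,0],[0,0,0,0,0],[0,1,0,0,0],[0,1,0,0,0],[0,1,0,0,0],[0,1,0,0,0],[0,1,0,0,0],[0,1,0,0,0],[0,0.6,0,0,0],[0,0,0,0,0],[0,0,0,0,0]]'; python3 - <<'E'
from h import *
print(manip.read_state()["ft_force"])
c=read_camera("scene"); im=cv2.resize(c["pixels"][90:180,140:260],(800,600),interpolation=cv2.INTER_CUBIC); cv2.imwrite("pics/pp.png",im)
E
```

```text
time: 68.7
position: [612.3, -330.5, 90.2]
tool_rot: [0.266, 0.655, -0.266, 0.655]
ft_force: [-0.0, 0.1, -0.3]
finger_gap: -0.1
[-0.01049461  0.14587577 -0.31801731]
```

View pics/pp.png

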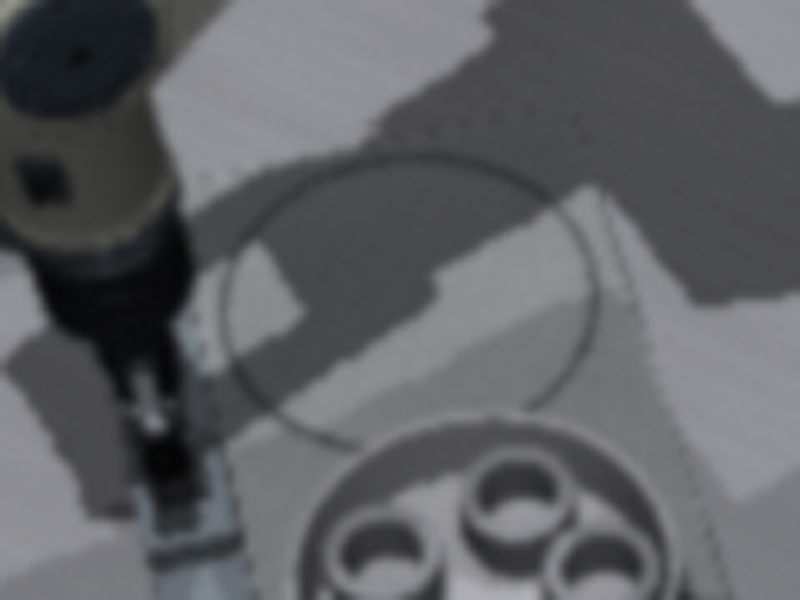

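```bash
python3 -m pendant '[[0,0.8,0,0,0],[0,0.6,0,0,0],[0,0.4,0,0,0],[0,0,0,0,0]]'; python3 -m pendant '[[0,0.3,0,0,0],[0,0.3,0,0,0],[0,0,0,0,0]]'; python3 -m pendant '[[0,0.2,0,0,0],[0,0.2,0,0,0],[0,0,0,0,0]]'; python3 - <<'E'
from h import *
c=read_camera("scene"); im=cv2.resize(c["pixels"][90:180,140:260],(800,600),interpolation=cv2.INTER_CUBIC); cv2.imwrite("pics/qq.png",im)
E
```

```text
time: 69.15
position: [619.9, -322.8, 90.2]
tool_rot: [0.263, 0.657, -0.269, 0.653]
ft_force: [-23.6, -24.7, 5.6]
finger_gap: -0.1
time: 69.45
position: [620.2, -322.4, 90.1]
tool_rot: [0.261, 0.659, -0.272, 0.651]
ft_force: [-38.0, -40.8, 10.2]
finger_gap: -0.2
time: 69.75
position: [620.5, -322.1, 90.1]
tool_rot: [0.259, 0.66, -0.273, 0.651]
ft_force: [-49.8, -52.9, 14.0]
finger_gap: -0.2
```

View pics/qq.png

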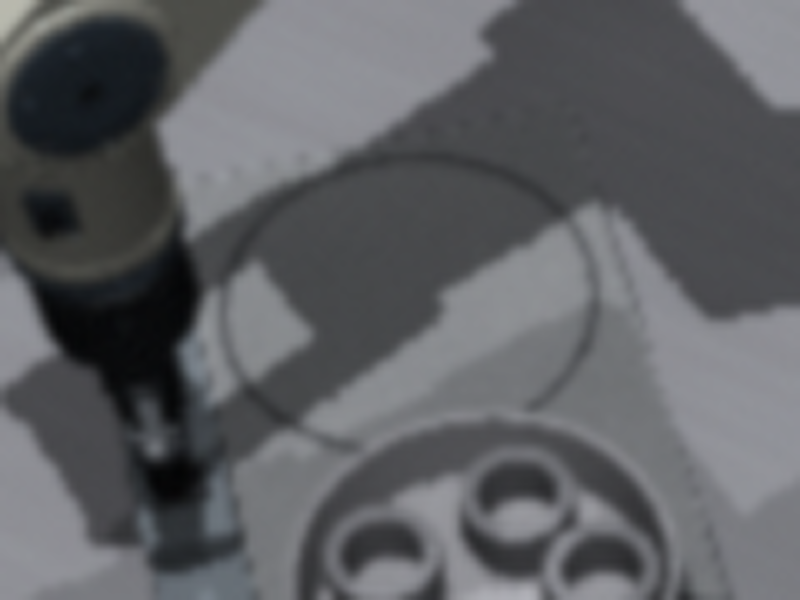

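It hit the end stop with the force rising and no further travel, so I'll back off, rise, and check.

```bash
python3 -m pendant '[[0,-0.8,0,0,0],[0,-1.5,0,0,0],[0,-2,0,0,0],[0,-2,0,0,0],[-4,0,0,0,0],[-5,0,0,0,0],[-4,0,0,0,0],[0,-4,0,0,0],[0,-4,0,0,0],[0,-4,0,0,0],[0,0,0,0,0],[0,0,0,0,0]]'; python3 - <<'E'
from h import *
for n,o in (("top",(310,160)),("scene",(140,120))):
    c=read_camera(n); cv2.imwrite(f"pics/rr_{n}.png",cv2.resize(c["pixels"],(800,600),interpolation=cv2.INTER_CUBIC))
    im=cv2.resize(c["pixels"][o[1]:o[1]+60,o[0]:o[0]+80],None,fx=10,fy=10,interpolation=cv2.INTER_CUBIC); cv2.imwrite(f"pics/rrz_{n}.png",im)
looks("switch_tip",(620,-320),4,80); looks("pan",(591,-154),3,30)
E
```

```text
time: 71.0
position: [503.5, -442.4, 220.5]
tool_rot: [0.267, 0.655, -0.267, 0.655]
ft_force: [-0.4, 0.2, -0.1]
finger_gap: -0.6
switch_tip 8 mean [ 638.  -304.2  114.6] sd [1.5 0.8 3.2]
pan 6 mean [ 591.3 -154.4   26.8] sd [1.1 1.6 1.7]
```

View pics/rrz_top.png

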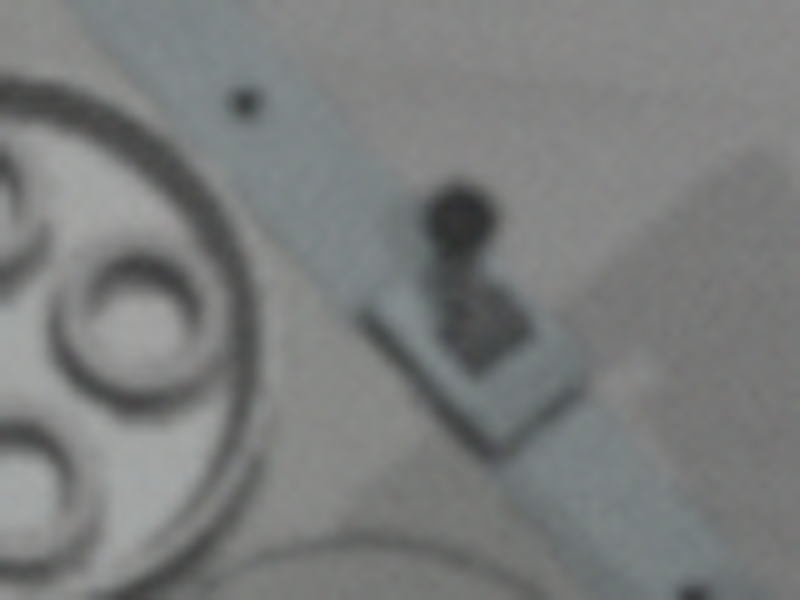

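View pics/rrz_scene.png

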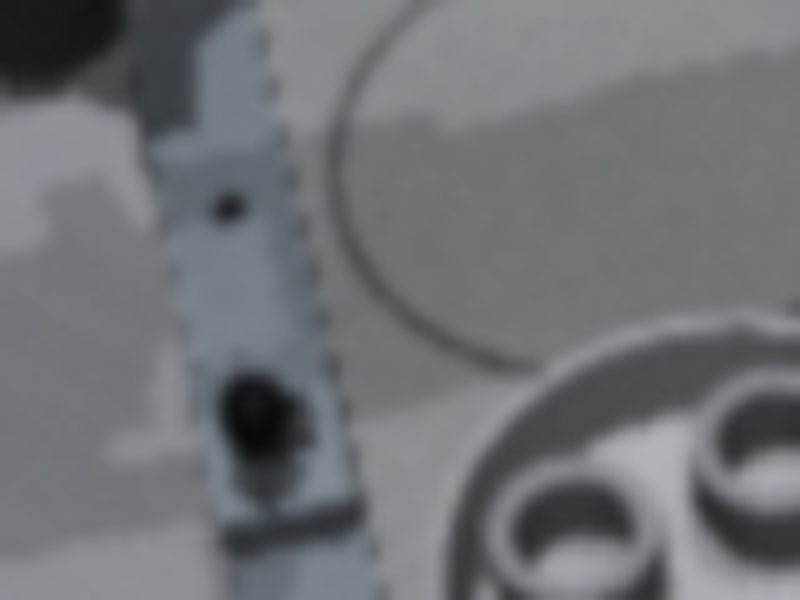

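View pics/rr_scene.png

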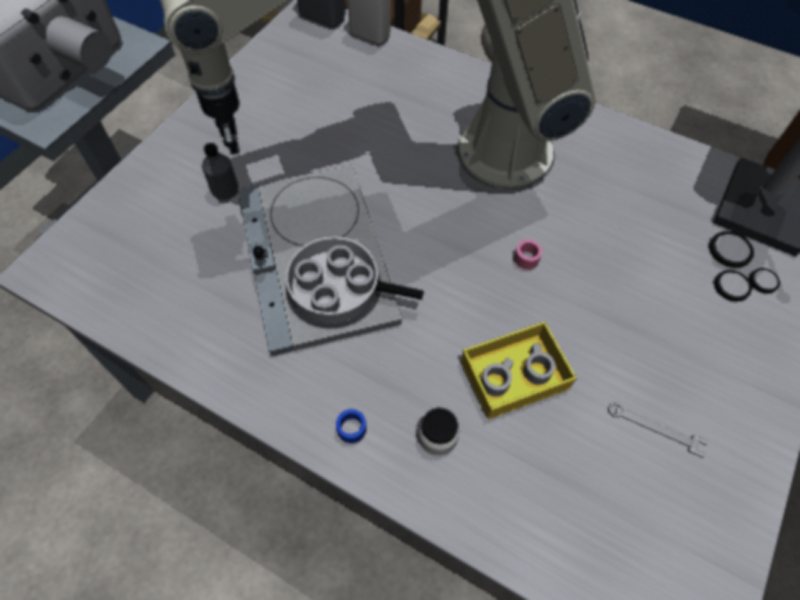

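```bash
python3 - <<'E'
from h import *
s=manip.read_state(); print(s["time"],np.abs(s["qvel"]).max(),s["ft_force"]); print(job.sign_off())
E
```

```text
72.5 0.0015667762871586707 [-0.19176019 -0.11902928 -0.15296452]
the job is handed in; nothing more can be done
None
```

I handed the job in at 72.5 s of the 210 s allowed; no verdict came back.

- **Pan out:** I slid the empty pan by its handle to the loading circle and let go. It measured about 3 mm off the circle's centre.
- **Sorting:** The four sound rings went flat into the pan and the two stub rings into the reject bin. One ring in the pan was found shifted by about 1 cm. It stayed flat, 62 mm from the pan's centre against a limit of 72 mm, so I left it.
- **Pan back:** I slid the loaded pan to the warming mark and let go. It last measured about 1 mm from the mark's centre.
- **Switch:** I pushed the lever to its end stop, where the force rose to about 73 N with no further travel. From its tip it turned about 0.93 rad. The joint value itself can't be read directly, so "above 0.85 rad" is inferred.
- **Rest of the scene:** The last pictures show all four rings flat in the pan and both stub rings in the bin. The bottle, tub, wrench and the pink and blue look-alikes look undisturbed, and the arm is clear of everything.

**Checks that disagreed:**
- One averaged pan reading, taken just after letting go, had a wide spread of about 19 mm. A stray detection was probably in it; the next seven readings agreed within about 2 mm.
- The tip measured 115–118 mm above the bench against the stated 100 mm or so.

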